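# Top up the work lamp's battery barrels

## Task

The work lamp on the sloping rack needs two large cells in each of its two barrels, and some are already in: look through the sight slots to see what each barrel lacks, and load the two large cells lying on the bench where they are missing. Every cell goes in nub first; push them fully home, so that only the last few millimetres of the second cell stand out of each mouth. Leave the slim cell, the caps and everything else on the bench where they are.

Things in the scene. Friction and masses are not known exactly. Their poses are not given: they have to be found in the camera images.
- rack: fixed sloping plywood rack, base 200 x 230 x 15 mm, carrying the lamp. Origin under the middle of its base, on the table; +x is the way the barrel mouths face, away from the robot. The barrels are parallel, axes 90 mm apart (rack y = +45 and -45 mm), mouths 60 mm ahead of the origin, 135 mm above the table. The lamp's head, 210 mm wide, is at the low end.
- barrel_1: left battery barrel (+y side), fixed black eight-sided tube, 38 mm across inner flats, wall 4 mm, 116 mm deep, sloping 25 degrees below level, with a 15 mm sight slot along its top. Origin: centre of the open mouth; +z out of the mouth along the axis (closed end at z = -116 mm), +x down, square to the axis, y level. Takes two large cells end to end.
- barrel_1_home1 (a point): on the left barrel's axis at z = -84 mm: where the origin of the first cell is when home, nub on the closed end. A cell lies 2.5 mm below the axis. Friction usually holds a cell where it is left in the barrel, so it must be pushed; 5 N is ample.
- barrel_1_home2 (a point): on the left barrel's axis at z = -23 mm: where the origin of the second cell is when home, its nub on the first cell and its flat end 6 mm outside the mouth. Pushing it pushes the first one deeper.
- barrel_2: right battery barrel (-y side), fixed black eight-sided tube, 38 mm across inner flats, wall 4 mm, 116 mm deep, sloping 25 degrees below level, with a 15 mm sight slot along its top. Origin: centre of the open mouth; +z out of the mouth along the axis (closed end at z = -116 mm), +x down, square to the axis, y level. Takes two large cells end to end.
- barrel_2_home1 (a point): on the right barrel's axis at z = -84 mm: where the origin of the first cell is when home, nub on the closed end. A cell lies 2.5 mm below the axis. Friction usually holds a cell where it is left in the barrel, so it must be pushed; 5 N is ample.
- barrel_2_home2 (a point): on the right barrel's axis at z = -23 mm: where the origin of the second cell is when home, its nub on the first cell and its flat end 6 mm outside the mouth. Pushing it pushes the first one deeper.
- cell_1: large cell, 140 g: aluminium can 33 mm in diameter, 58 mm long, a brass nub 11 mm wide and 3 mm long on one end, the other end flat. Origin at the middle of the can (29 mm from the flat end, 32 mm from the nub's tip), +x along the axis to the nub. Starts lying on the table or nub first in a barrel, at either cell place, with or without a cell below.
- cell_1_nub (a point): middle of the tip of cell_1's nub
- cell_2: large cell, 140 g: aluminium can 33 mm in diameter, 58 mm long, a brass nub 11 mm wide and 3 mm long on one end, the other end flat. Origin at the middle of the can (29 mm from the flat end, 32 mm from the nub's tip), +x along the axis to the nub. Starts lying on the table or nub first in a barrel, at either cell place, with or without a cell below.
- cell_2_nub (a point): middle of the tip of cell_2's nub
- cell_3: large cell, 140 g: aluminium can 33 mm in diameter, 58 mm long, a brass nub 11 mm wide and 3 mm long on one end, the other end flat. Origin at the middle of the can (29 mm from the flat end, 32 mm from the nub's tip), +x along the axis to the nub. Starts lying on the table or nub first in a barrel, at either cell place, with or without a cell below.
- cell_3_nub (a point): middle of the tip of cell_3's nub
- cell_4: large cell, 140 g: aluminium can 33 mm in diameter, 58 mm long, a brass nub 11 mm wide and 3 mm long on one end, the other end flat. Origin at the middle of the can (29 mm from the flat end, 32 mm from the nub's tip), +x along the axis to the nub. Starts lying on the table or nub first in a barrel, at either cell place, with or without a cell below.
- cell_4_nub (a point): middle of the tip of cell_4's nub
- slim_cell: slimmer dry cell of another size, 24 mm in diameter, 46 mm long plus a 3 mm nub, lying on the table; does not belong in the lamp. Origin at its middle, +x towards the nub.
- cap_1: black screw cap of the lamp, a disc 50 mm in diameter and 22 mm high, lying on the table; not needed. Origin under its centre.
- cap_2: black screw cap of the lamp, a disc 50 mm in diameter and 22 mm high, lying on the table; not needed. Origin under its centre.
- jar: closed glass jar, 70 mm in diameter, 90 mm high; bystander. Origin under its centre.
- tin: open steel tin, 72 mm in diameter, 80 mm high; bystander. Origin under its centre.
- screwdriver: screwdriver lying on the table; bystander
- spanner: spanner lying on the table; bystander
Mind the look-alikes: they are no part of the job. Leave any green or turquoise look-alike of the cell_2 alone.

How it is judged:
By the outcome, as a careful person would: the job done as asked, in the order asked, and still so for the second after the job is handed in, with the robot touching nothing.
It also fails if it takes over 72 s, if anything falls off the work surface, if the arm or the gripper's body presses on something with over 40 N, if the wrist force passes 120 N, or if a joint passes its speed limit or range.

## Robot

A 6-joint arm with a two-finger parallel gripper is mounted at the origin on the work surface. World frame = base frame: x ahead of the robot, y to its left, z up, the work surface at z = 0. Lengths are in m, angles in rad, forces in N, time in s.
With the tool pointing down it reaches from about 0.35 to 0.775 m from the base axis. Payload 7.3 kg.
Tool frame: the origin (TCP) lies between the finger pads; the fingertips stand 17 mm ahead of it and the grasp point (between the pads) lies 2 mm behind it; z points along the fingers, y is the direction in which the jaws open and shut (so a half turn about z gives the same grasp; the last joint's range is limited). The gripper opens to 92 mm and grips with 3 to 60 N. Pads are 19 mm wide; open, the fingers measure 130 mm over their backs; the gripper's body (75 mm by 190 mm) begins 47 mm behind the grasp point.
Start: joints at [-0.146, 0.342, 1.524, -0, 1.275, -0.146], TCP at [0.525, 0, 0.244] pointing down, gripper open.
Joint ranges: [-2.53, 2.53], [-0.77, 2.02], [0.04, 2.7], [-1, 4.14], [0.28, 2.66], [-3.11, 3.11]. Speed limits (rad/s): [2.57, 2.57, 3.14, 3.14, 3.14, 3.14].

## Interface

Orientations are given as [roll, pitch, yaw] about the fixed x, y, z axes, in that order (R = Rz(yaw) Ry(pitch) Rx(roll)).
In Python, from cell import sensors, vision, hand_in gives the robot as it stands.
- The arm moves only by the tool step_arm, never from a script. Its argument "series" is a list of rows, each a list of 5 numbers: the opening, from 0 (shut) to 1 (fully open), then the shift along the world's x, y, z each as a share of 25 mm, from -1 to 1, then the turn about the world's z as a share of 0.08 rad, from -1 to 1. A call has 1 to 12 rows; each row shifts and turns the commanded pose from where the row before left it; what a row does not reach is not made up. A row lasts 1/10 s, in which the tool goes at most 50 mm and 8.59 degrees, less where a joint would pass 70% of its speed; a pose out of reach is approached as far as the arm can. A call with a number of a shift or a turn outside -1 to 1 is refused whole. A call with a gripper value outside its range is refused whole. The fingers move at their own pace and stop on an object; "squeeze" is the grip in N (left out, the last holds). Time passes only in rows, so rows that do not move let the fingers close. It gives the time, the measured TCP pose, the force and the opening at its end, in the units of the state.
- sensors.observe(): the state, without advancing time (a new reading comes with each control period).
- vision.read_camera(name): name is "scene" or "side" or "wrist"; returns a dict with "pixels" (480x640x3 uint8, blue, green, red), "range_z" (480x640 float32, m along the optical axis (not along the pixel's ray), 0 where there is no reading), "camera_matrix" (3x3 intrinsics, pixels), "pose" (4x4, takes a point from camera to world coordinates). Camera axes: x right, y down, z forward; pixel columns grow to the right and rows downward; lengths in m; the calibration is good to about 2 mm. A picture is of the moment at which its call begins.
- hand_in(): hands the job in, once; it reports no verdict.
The state is a dict: "time": time; "qpos": joint angles; "qvel": joint speeds; "joint_efforts": joint torques, N m; "tool_pos": TCP position; "tool_rot": TCP orientation; "contact_force": force on the tool from outside, world axes, zero at the start; "torque": the same for the moment, N m; "opening": finger opening in m.
Only numpy, scipy, OpenCV 4.12 (cv2) and the standard library are available. Lean on these libraries where they do the work, as an engineer would, in place of code of your own. Each camera call takes 0.05 s, during which the arm holds its last target.

## Working session

There is one attempt and no reset: what is moved stays moved. The work goes in short steps, Python scripts to look and compute and a tool call to move; the robot and the scene stay as the last step left them, time stands still between calls to the robot, and variables do not carry over. Pictures are saved under pics/ and viewed, and the job is handed in when it is done.

Besides the shell and the picture viewer there is one more tool, called as name(argument=value, ...), one argument or row to a line, values as JSON. step_arm: Moves the arm, as the interface text tells. Its arguments: {"type":"object","properties":{"series":{"type":"array","items":{"type":"array","items":{"type":"number","minimum":-1,"maximum":1}}},"squeeze":{"type":"number"}},"required":["series"]}

```bash
ls; mkdir -p pics; cat > h.py <<'E'
import numpy as np, cv2
from cell import sensors, vision
def grab(n,tag):
    d=vision.read_camera(n); np.savez(f'{tag}.npz',**{k:np.asarray(v) for k,v in d.items()})
    cv2.imwrite(f'pics/{tag}.png',d['pixels']); return d
def load(tag): return dict(np.load(f'{tag}.npz'))
def ray(d,u,v):
    K=d['camera_matrix'];P=d['pose']
    r=P[:3,:3]@np.linalg.solve(K,[u,v,1.]); return P[:3,3],r
def onz(d,u,v,z):
    o,r=ray(d,u,v); return o+r*(z-o[2])/r[2]
def dep(d,u,v):
    o,r=ray(d,u,v); z=d['range_z'][int(v),int(u)]; return o+r*z
def proj(d,p):
    P=d['pose'];c=P[:3,:3].T@(np.array(p)-P[:3,3]);q=d['camera_matrix']@c;return q[:2]/q[2]
def two(d1,p1,d2,p2):
    o1,r1=ray(d1,*p1);o2,r2=ray(d2,*p2)
    A=np.stack([r1,-r2],1);t=np.linalg.lstsq(A,o2-o1,rcond=None)[0]
    a=o1+r1*t[0];b=o2+r2*t[1];return (a+b)/2,np.linalg.norm(a-b)
E
python3 -c "
from h import *
for n in ['scene','side','wrist']:
    d=grab(n,n+'0');print(n,d['pose'].round(3).tolist(),d['camera_matrix'][0,0])
print(sensors.observe())"
```

```text
pics
scene [[0.793, 0.487, -0.365, 0.961], [0.609, -0.624, 0.49, -0.538], [0.011, -0.611, -0.792, 1.014], [0.0, 0.0, 0.0, 1.0]] 467.4391847346002
side [[0.729, -0.514, 0.452, -0.075], [-0.684, -0.549, 0.479, -0.633], [0.002, -0.659, -0.752, 1.143], [0.0, 0.0, 0.0, 1.0]] 571.5516608766474
wrist [[1.0, 0.0, -0.001, 0.526], [-0.0, -0.959, -0.282, 0.075], [-0.001, 0.282, -0.959, 0.385], [0.0, 0.0, 0.0, 1.0]] 354.6064093155054
{'time': 0.15, 'qpos': array([-1.45992809e-01,  3.42558613e-01,  1.52476500e+00, -4.73381881e-05,
        1.27541473e+00, -1.45989312e-01]), 'qvel': array([ 0.00074886, -0.00148903, -0.0022386 , -0.00030043, -0.00041439,
        0.0015457 ]), 'joint_efforts': array([ 7.52666965e-04, -4.31470585e+01, -2.44352603e+01,  7.18239485e-02,
        5.38185902e-02, -1.32920518e-04]), 'tool_pos': array([5.24722202e-01, 5.30990887e-05, 2.43218093e-01]), 'tool_rot': array([-3.14045256e+00, -1.21875346e-04,  1.57080657e+00]), 'contact_force': array([ 0.70777044,  0.53170157, -0.30925088]), 'torque': array([ 0.00089092, -0.00579121, -0.02738158]), 'opening': 0.09182010093043845}
```

View pics/scene0.png

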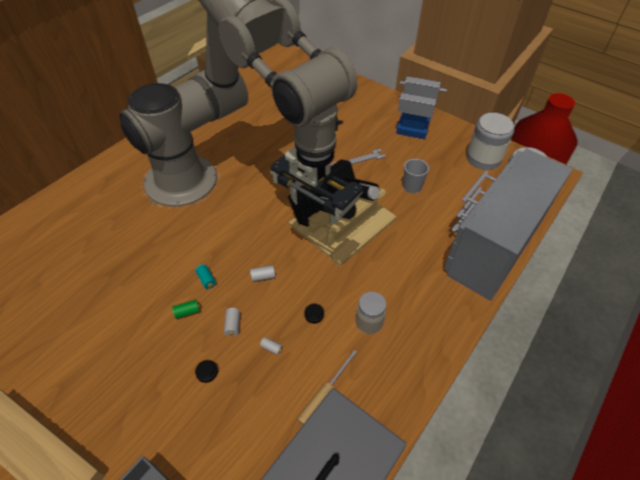

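View pics/side0.png

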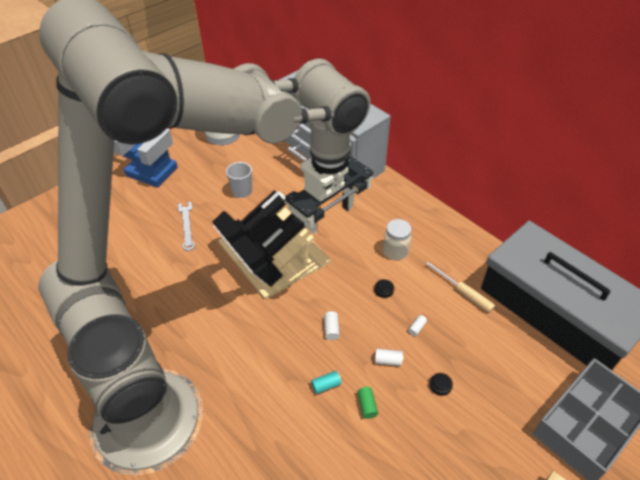

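View pics/wrist0.png

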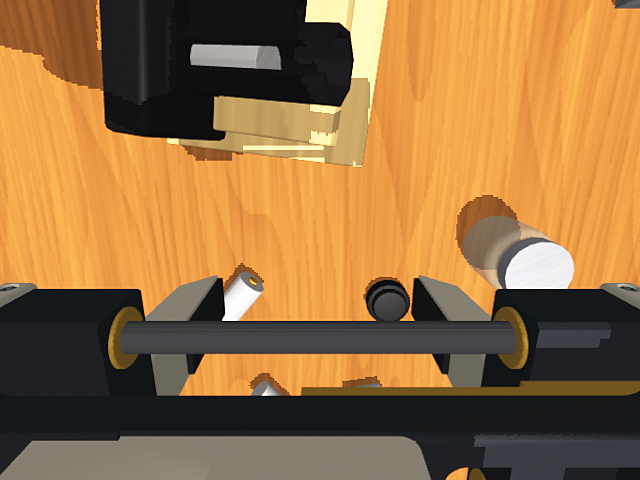

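```bash
cat > a.py <<'E'
from h import *
s=load('scene0');e=load('side0');w=load('wrist0')
for n,p in [('A',(262,273)),('B',(232,321)),('teal',(206,276)),('green',(186,309)),('slim',(270,345)),('cap',(314,313)),('cap2',(207,371)),('jar',(371,300)),('rackcorner',(341,258))]:
    print(n,onz(s,*p,0.016).round(3),dep(s,*p).round(3))
for n,p in [('A',(332,325)),('B',(389,357))]: print(n,onz(e,*p,0.016).round(3),dep(e,*p).round(3))
print(two(s,(262,273),e,(332,325)),two(s,(232,321),e,(389,357)))
for p in [(195,55),(270,58),(280,60),(350,60),(320,40),(362,165)]: print(p,dep(w,*p).round(3))
def crop(d,x,y,w_,h_,k,t): cv2.imwrite(t,cv2.resize(d['pixels'][y:y+h_,x:x+w_],None,fx=k,fy=k,interpolation=cv2.INTER_CUBIC))
crop(s,160,240,160,150,4,'pics/c1.png');crop(e,300,290,160,140,5,'pics/c2.png')
crop(e,200,170,150,140,5,'pics/c3.png')
E
python3 a.py
```

```text
A [ 0.43  -0.106  0.016] [ 0.438 -0.113  0.032]
B [ 0.467 -0.251  0.016] [ 0.475 -0.256  0.033]
teal [ 0.324 -0.2    0.016] [ 0.334 -0.205  0.031]
green [ 0.356 -0.296  0.016] [ 0.364 -0.299  0.029]
slim [ 0.579 -0.242  0.016] [ 0.582 -0.244  0.023]
cap [ 0.607 -0.115  0.016] [ 0.61  -0.119  0.025]
cap2 [ 0.511 -0.374  0.016] [ 0.514 -0.375  0.023]
jar [ 0.695 -0.     0.016] [ 0.715 -0.041  0.091]
rackcorner [0.561 0.056 0.016] [0.56  0.058 0.014]
A [ 0.434 -0.107  0.016] [ 0.426 -0.114  0.033]
B [ 0.469 -0.255  0.016] [-0.075 -0.633  1.143]
(array([ 0.43202944, -0.10784496,  0.01965176]), np.float64(0.0007118479079301739)) (array([ 0.46781088, -0.25335717,  0.01777908]), np.float64(0.003432329415903454))
(195, 55) [0.437 0.129 0.103]
(270, 58) [0.492 0.126 0.109]
(280, 60) [0.498 0.127 0.096]
(350, 60) [0.548 0.123 0.118]
(320, 40) [0.527 0.127 0.155]
(362, 165) [0.573 0.043 0.001]
```

View pics/c1.png

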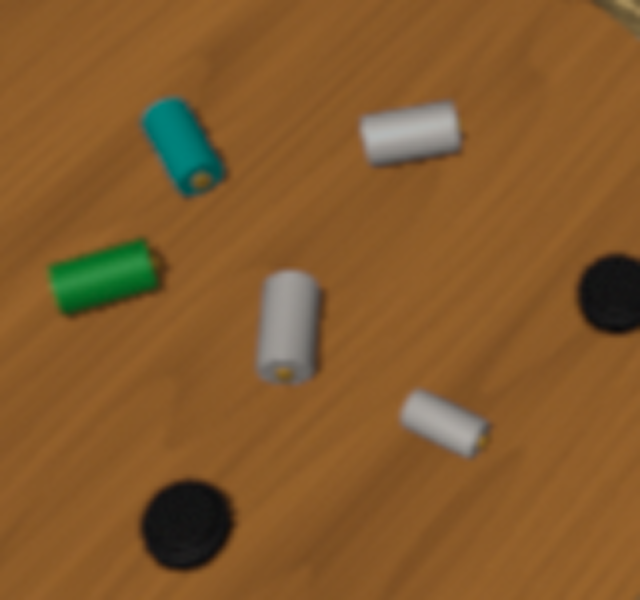

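View pics/c2.png

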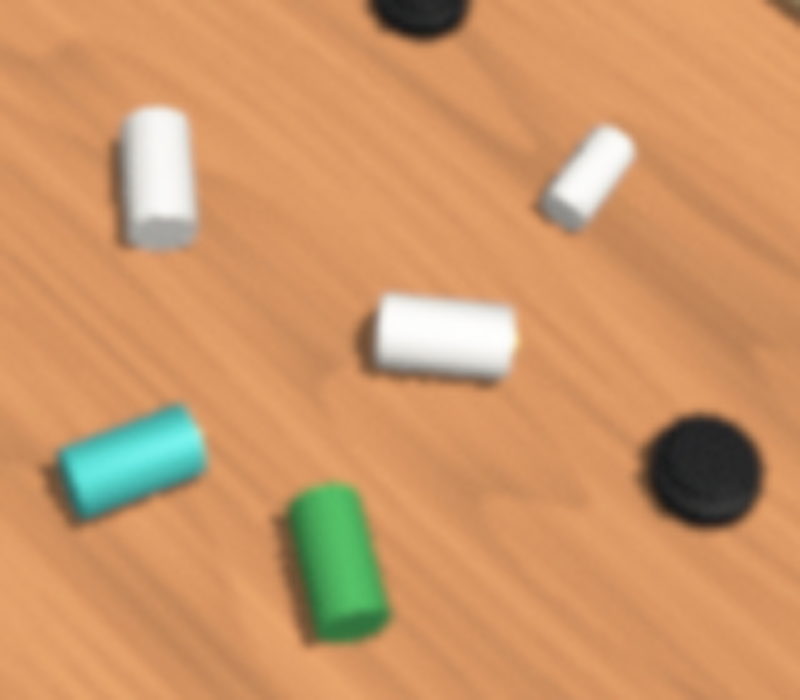

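View pics/c3.png

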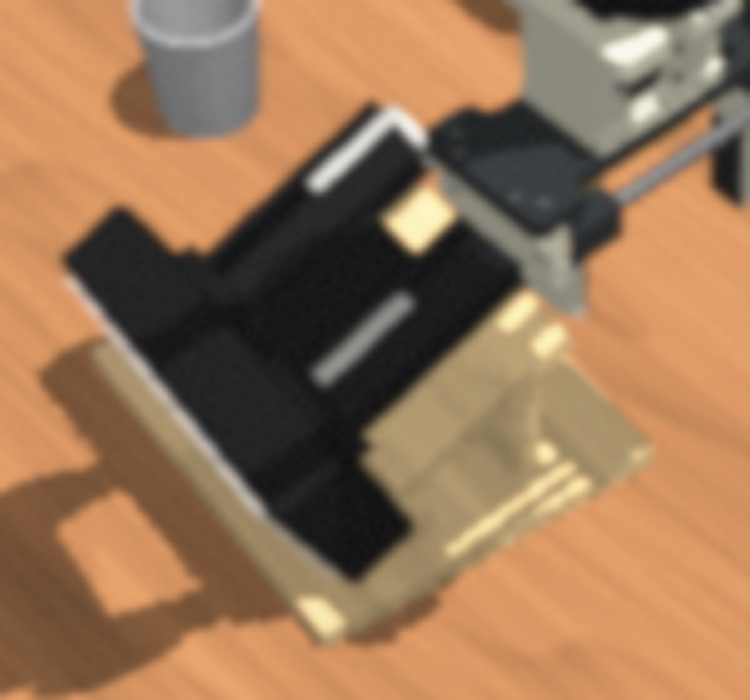

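step_arm(
  series=[
    [1, 0, 0, 1, 0],
    [1, 0, 0.5, 1, 0],
    [1, 0, 1, 1, 0],
    [1, 0, 1, 1, 0],
    [1, 0, 1, 0, 0],
    [1, 0, 1, 0, 0],
    [1, 0, 1, 0, 0],
    [1, 0, 1, 0, 0],
    [1, 0, 0.5, 0, 0],
    [1, 0, 0, 0, 0],
  ],
)

```text
time: 1.15
tool_pos: [0.5248, 0.1761, 0.3434]
tool_rot: [-3.141, 0.0, 1.573]
contact_force: [0.4, -0.5, -0.4]
opening: 0.0918
```

```bash
python3 -c "
from h import *
grab('wrist','w1');d=grab('side','e1');grab('scene','s1')
cv2.imwrite('pics/c4.png',cv2.resize(d['pixels'][170:320,200:360],None,fx=5,fy=4))"
```

```text
(no output)
```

View pics/w1.png

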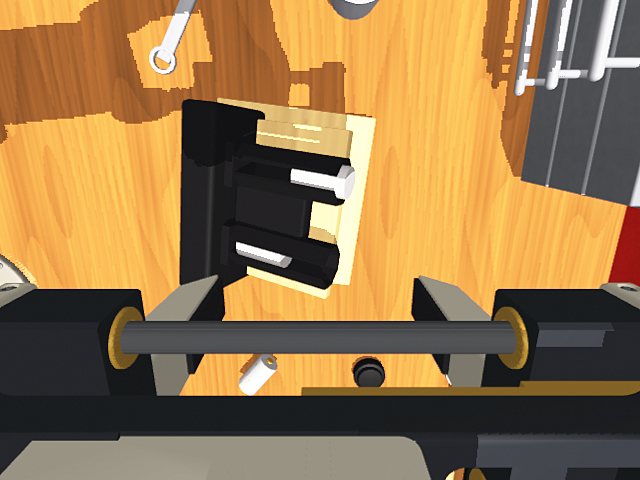

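View pics/s1.png

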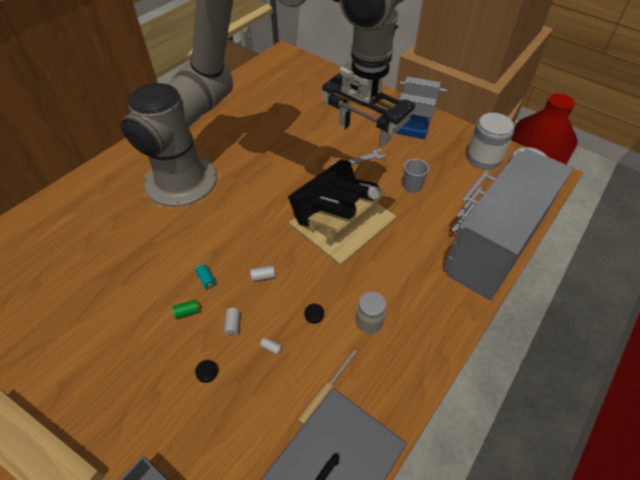

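```bash
python3 -c "
from h import *
d=load('w1')
cv2.imwrite('pics/c5.png',cv2.resize(d['pixels'][90:310,170:390],None,fx=2.7,fy=2.7,interpolation=cv2.INTER_CUBIC))
s=load('s1')
cv2.imwrite('pics/c6.png',cv2.resize(s['pixels'][150:270,280:400],None,fx=5,fy=5,interpolation=cv2.INTER_CUBIC))
"
```

```text
(no output)
```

View pics/c5.png

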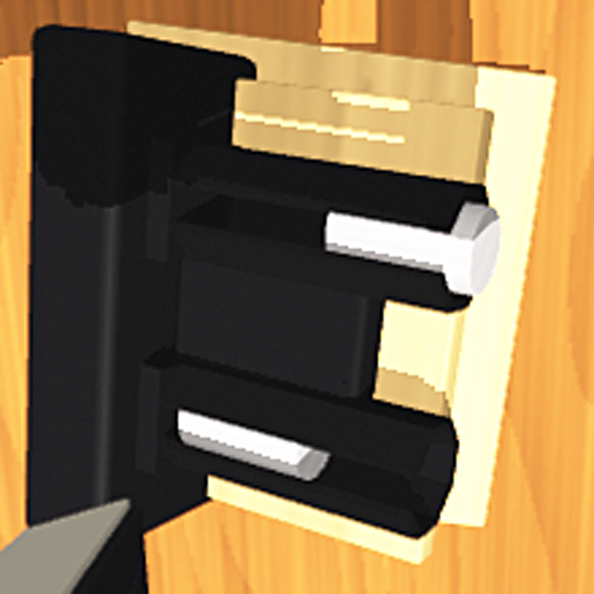

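View pics/c6.png

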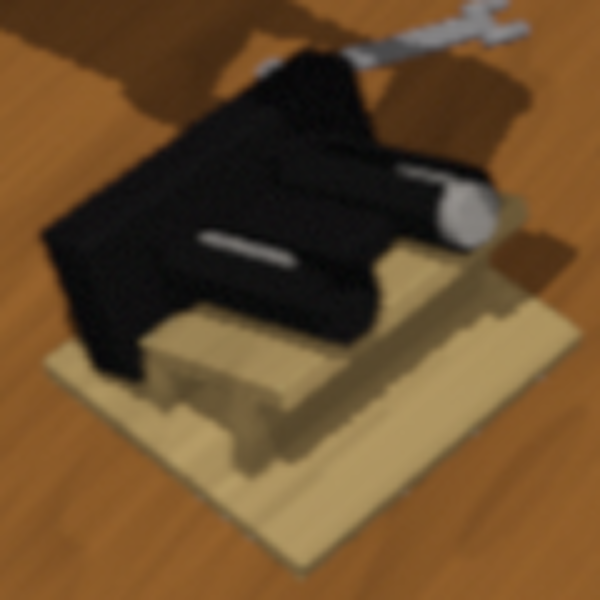

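View pics/c4.png

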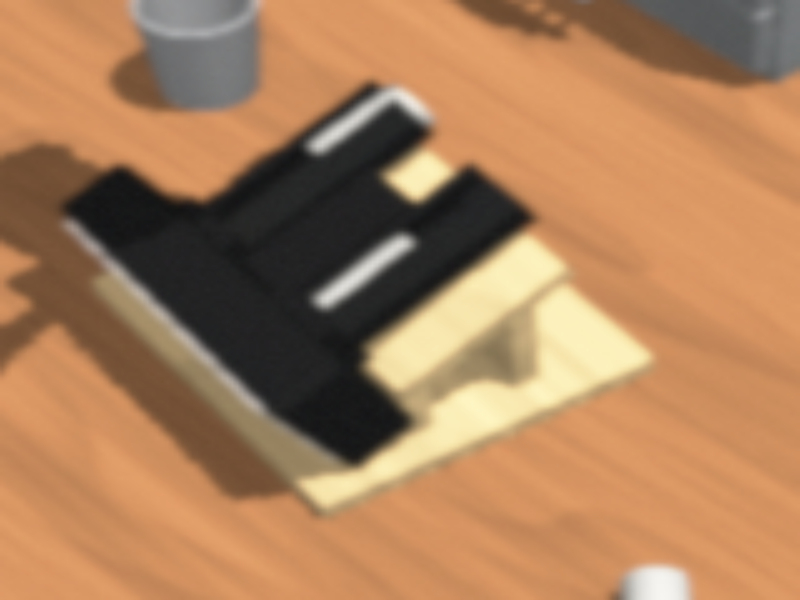

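```bash
cat > b.py <<'E'
from h import *
w=load('w1');s=load('s1');e=load('e1')
c=lambda x,y:(170+x/2.7,90+y/2.7)
q=lambda x,y:(280+x/5,150+y/5)
FR,BR,FL=[onz(s,*q(*p),z)[:2] for p,z in [((300,572),0.007),((44,361),.015),((582,333),.015)]]
print('scene FR BR FL',FR,BR,FL)
WFL=onz(w,*c(555,75),.015);print('wrist FL',WFL)
WFR=onz(w,*c(485,525),.015);print('wrist FR?',WFR, 'BL',onz(w,*c(127,22),.015))
def ang(a,b):
    v=np.array(b)[:2]-np.array(a)[:2]; return np.degrees(np.arctan2(v[1],v[0])),np.hypot(*v)
print('front edge',ang(FR,FL),ang(WFR,WFL),'side',ang(BR,FR))
# left-cell flat face points / pixels depth
for p in [(482,255),(482,235),(490,250),(475,275),(485,215)]: print(dep(w,*c(*p)).round(4))
print('slot cell R',[dep(w,*c(*p)).round(4) for p in [(200,424),(250,436),(300,452)]])
print('slot cell L',[dep(w,*c(*p)).round(4) for p in [(335,228),(390,239),(440,249)]])
# right mouth top rim
for p in [(440,430),(452,450),(448,500),(420,530)]: print('rim',dep(w,*c(*p)).round(4))
# triangulate left flat-face centre wrist/scene
print(two(w,c(485,252),s,q(468,215)))
E
python3 b.py
```

```text
scene FR BR FL [0.56790697 0.04358424] [0.37324509 0.0660609 ] [0.5986176 0.26856  ]
wrist FL [0.59815676 0.26987094 0.015     ]
wrist FR? [0.57182897 0.04266725 0.015     ] BL [0.40081563 0.29250135 0.015     ]
front edge (np.float64(82.22680535186798), np.float64(0.22706217812218543)) (np.float64(83.39018958657987), np.float64(0.22872400031149542)) side (np.float64(-6.58649712250781), np.float64(0.19595522045509148))
[0.5556 0.2035 0.1398]
[0.5552 0.2109 0.1416]
[0.5592 0.2043 0.1319]
[0.553  0.1969 0.1434]
[0.5562 0.2178 0.1407]
slot cell R [array([0.4432, 0.1285, 0.1062]), array([0.4651, 0.1261, 0.1147]), array([0.486 , 0.1214, 0.1207])]
slot cell L [array([0.5021, 0.2117, 0.1277]), array([0.5225, 0.209 , 0.1385]), array([0.5402, 0.2064, 0.1458])]
rim [0.5415 0.1365 0.1376]
rim [0.5474 0.1216 0.1184]
rim [0.5519 0.0569 0.0149]
rim [0.5341 0.0976 0.1435]
(array([0.55503929, 0.20310367, 0.13658688]), np.float64(0.004327665503418098))
```

step_arm(
  series=[
    [1, 0, -0.5, 0, 0],
    [1, 0, -1, 0, 0],
    [1, 0, -1, 0, 0],
    [1, 0, -1, 0, 0],
    [1, 0, -1, 0, 0],
    [1, -0.5, -1, 0, 0],
    [1, -0.5, -1, 0, 0],
    [1, -0.5, -1, 0, 0],
    [1, -0.5, -1, 0, 0],
    [1, -0.5, -1, 0, 0],
    [1, -0.5, -1, 0, 0],
    [1, 0, -1, 0, 0],
  ],
)

```text
time: 2.5
tool_pos: [0.448, -0.1147, 0.3443]
tool_rot: [3.141, 0.001, 1.569]
contact_force: [0.6, 0.4, -0.4]
opening: 0.0919
```

step_arm(
  series=[
    [1, 0, -1, 0, 0],
    [1, 0, -1, 0, 0],
    [1, 0, -0.5, 0, 0],
    [1, 0, 0, 0, 0],
    [1, 0, 0, 0, 0],
  ],
)

```text
time: 3.0
tool_pos: [0.4497, -0.1749, 0.3437]
tool_rot: [-3.142, -0.001, 1.57]
contact_force: [0.0, 0.4, -0.1]
opening: 0.0918
```

```bash
python3 -c "
from h import *
d=grab('wrist','w2')"
```

```text
(no output)
```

View pics/w2.png

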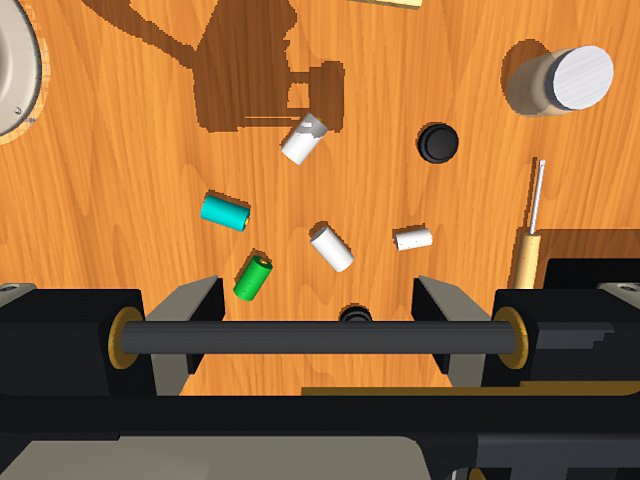

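```bash
cat > c.py <<'E'
from h import *
w=load('w2')
def cloud(d):
    v,u=np.mgrid[0:480,0:640];Z=d['range_z'];K=d['camera_matrix']
    P=np.stack([(u-K[0,2])/K[0,0]*Z,(v-K[1,2])/K[1,1]*Z,Z],-1)
    return P@d['pose'][:3,:3].T+d['pose'][:3,3]
C=cloud(w)
for n,(x,y,r) in {'A':(304,139,35),'B':(332,249,33)}.items():
    p=C[y-r:y+r,x-r:x+r];m=(p[...,2]>.006)
    n_,lab,st,_=cv2.connectedComponentsWithStats(m.astype(np.uint8));k=1+np.argmax(st[1:,4])
    q=p[lab==k];top=q[q[:,2]>.026]
    rect=cv2.minAreaRect((q[:,:2]*1000).astype(np.float32))
    t=top[:,:2]-top[:,:2].mean(0);ax=np.linalg.svd(t,full_matrices=False)[2][0]
    pr=t@ax
    print(n,'zmax',np.percentile(q[:,2],98).round(4),'rect',rect,'topmean',top.mean(0).round(4),'axis deg',np.degrees(np.arctan2(ax[1],ax[0])).round(1),'mid',(top[:,:2].mean(0)+ax*(pr.max()+pr.min())/2).round(4),'len',np.ptp(pr).round(4))
E
python3 c.py; python3 -c "
from h import *
d=load('w2')
cv2.imwrite('pics/c7.png',cv2.resize(d['pixels'][100:290,260:380],None,fx=4,fy=3.1,interpolation=cv2.INTER_CUBIC))"
```

```text
A zmax 0.0343 rect ((433.8612976074219, -105.8040771484375), (61.045772552490234, 32.198787689208984), 50.78584289550781) topmean [ 0.4333 -0.1067  0.0333] axis deg -128.9 mid [ 0.433 -0.107] len 0.0579
B zmax 0.0345 rect ((452.1819152832031, -194.92080688476562), (51.30550003051758, 183.61341857910156), 16.517431259155273) topmean [ 0.4693 -0.2519  0.0334] axis deg -59.8 mid [ 0.4418 -0.2046] len 0.1725
```

View pics/c7.png

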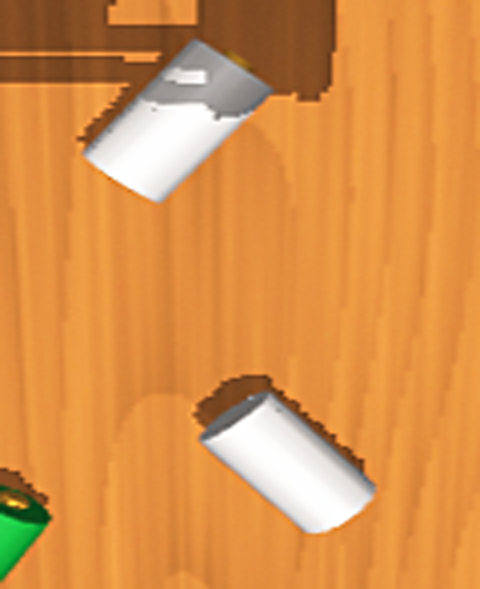

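step_arm(
  series=[
    [0, 0.2, 0.5, 0, -0.5],
    [0, 0.5, 1, 0, -1],
    [0, 0.5, 1, 0, 0],
    [0, 0.5, 1, 0, 0],
    [0, 0.5, 1, 0, 0],
    [0, 0.5, 1, 0, 0],
    [0, 0.5, 1, 0, 0],
    [0, 0.5, 1, 0, 0],
    [0, 0.5, 1, 0, 0],
    [0, 0.5, 1, 0, 0],
    [0, 0.5, 1, 0, 0],
    [0, 0.5, 1, 0, 0],
  ],
)

```text
time: 4.25
tool_pos: [0.5923, 0.115, 0.3439]
tool_rot: [3.141, -0.0, 1.453]
contact_force: [-0.1, 0.2, 0.8]
opening: 0.0023
```

step_arm(
  series=[
    [0, 0.3, 1, -1, 0],
    [0, 0, 1, -1, 0],
    [0, 0, 1, -1, 0],
    [0, 0, 0.56, -1, 0],
    [0, 0, 0, -1, 0],
    [0, 0, 0, -1, 0],
    [0, 0, 0, -0.5, 0],
    [0, 0, 0, 0, 0],
    [0, 0, 0, 0, 0],
  ],
)

```text
time: 5.15
tool_pos: [0.6003, 0.202, 0.1823]
tool_rot: [3.14, -0.0, 1.451]
contact_force: [-0.0, 0.2, 0.1]
opening: 0.0003
```

```bash
sed -i "s/,33)}/,26)}/; s/'B':(332,249,26)/'B':(332,249,27)/" c.py; python3 c.py; python3 -c "
from h import *
d=grab('side','e3');s=grab('scene','s3')
a=cv2.resize(d['pixels'][150:300,220:380],None,fx=2.5,fy=2.5);b=cv2.resize(s['pixels'][130:280,280:440],None,fx=2.5,fy=2.5)
cv2.imwrite('pics/c8.png',np.hstack([a,b]))"
```

```text
A zmax 0.0343 rect ((433.8612976074219, -105.8040771484375), (61.045772552490234, 32.198787689208984), 50.78584289550781) topmean [ 0.4333 -0.1067  0.0333] axis deg -128.9 mid [ 0.433 -0.107] len 0.0579
B zmax 0.0345 rect ((452.1819152832031, -194.92080688476562), (51.30550003051758, 183.61341857910156), 16.517431259155273) topmean [ 0.4693 -0.2519  0.0334] axis deg -59.8 mid [ 0.4418 -0.2046] len 0.1725
```

View pics/c8.png

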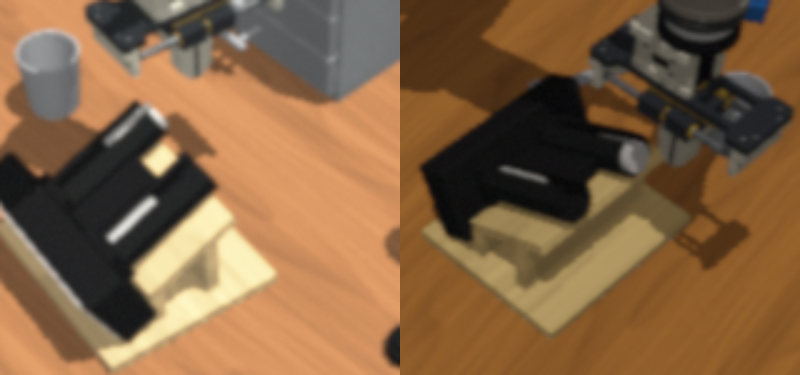

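step_arm(
  series=[
    [0, 0, -0.08, -0.5, 0],
    [0, 0, 0, -0.55, 0],
    [0, 0, 0, 0, 0],
    [0, -0.19, 0.022, -0.09, 0],
    [0, -0.19, 0.022, -0.09, 0],
    [0, -0.19, 0.022, -0.09, 0],
    [0, -0.19, 0.022, -0.09, 0],
    [0, 0, 0, 0, 0],
  ],
)

```text
time: 6.05
tool_pos: [0.5802, 0.2019, 0.1459]
tool_rot: [-3.141, 0.0, 1.451]
contact_force: [-1.6, -0.1, -0.6]
opening: 0.0006
```

step_arm(
  series=[
    [0, -0.19, 0.022, -0.08, 0],
    [0, -0.19, 0.022, -0.08, 0],
    [0, 0, 0, 0, 0],
  ],
)

```text
time: 6.35
tool_pos: [0.5707, 0.2029, 0.1417]
tool_rot: [-3.141, 0.0, 1.451]
contact_force: [0.4, -0.5, -0.4]
opening: 0.0002
```

step_arm(
  series=[
    [0, -0.19, 0.022, -0.08, 0],
    [0, -0.14, 0.015, -0.06, 0],
    [0, 0, 0, 0, 0],
  ],
)

```text
time: 6.65
tool_pos: [0.5626, 0.2038, 0.1382]
tool_rot: [-3.141, 0.0, 1.451]
contact_force: [0.4, 0.4, -0.6]
opening: 0.0005
```

```bash
python3 -c "
from h import *
d=grab('side','e4');s=grab('scene','s4');w=grab('wrist','w4')
a=cv2.resize(d['pixels'][150:300,220:380],None,fx=2.5,fy=2.5);b=cv2.resize(s['pixels'][130:280,280:440],None,fx=2.5,fy=2.5)
cv2.imwrite('pics/c9.png',np.hstack([a,b]))"
```

```text
(no output)
```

View pics/c9.png

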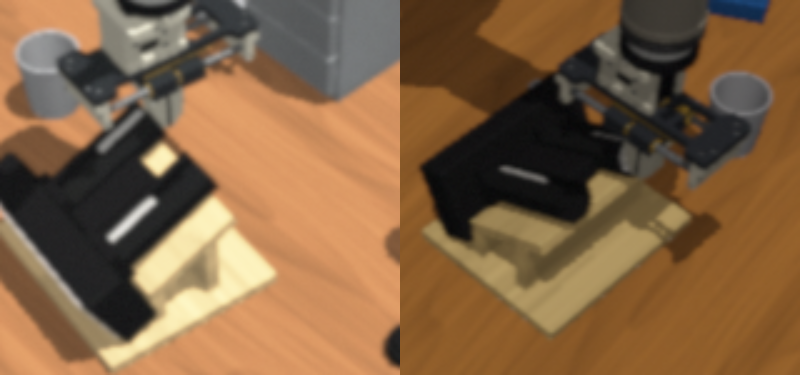

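View pics/w4.png

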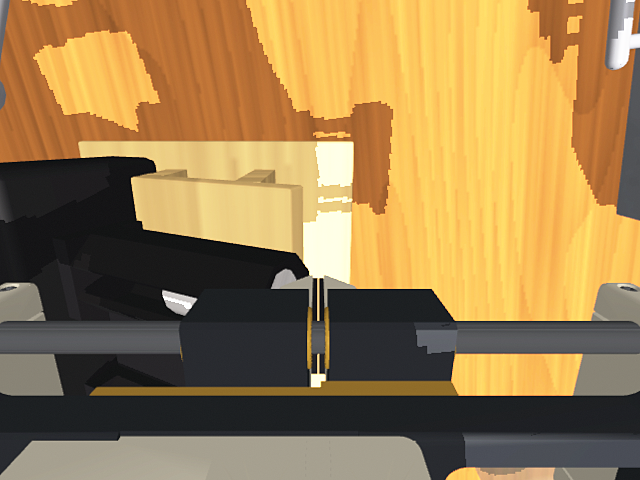

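step_arm(
  series=[
    [0, -0.12, 0.014, -0.055, 0],
    [0, -0.12, 0.014, -0.055, 0],
    [0, 0, 0, 0, 0],
  ],
)

```text
time: 7.1
tool_pos: [0.5595, 0.2043, 0.1369]
tool_rot: [3.135, -0.001, 1.451]
contact_force: [6.0, -1.6, 1.8]
opening: 0.0003
```

step_arm(
  series=[
    [0, -0.12, 0.014, -0.055, 0],
    [0, -0.12, 0.014, -0.055, 0],
    [0, 0, 0, 0, 0],
  ],
)

```text
time: 7.4
tool_pos: [0.559, 0.2044, 0.137]
tool_rot: [3.122, -0.003, 1.45]
contact_force: [21.2, -5.3, 5.4]
opening: 0.0004
```

```bash
python3 -c "
from h import *
d=grab('side','e5');s=grab('scene','s5')
a=cv2.resize(d['pixels'][150:300,220:380],None,fx=2.5,fy=2.5);b=cv2.resize(s['pixels'][130:280,280:440],None,fx=2.5,fy=2.5)
cv2.imwrite('pics/c10.png',np.hstack([a,b]))"
```

```text
(no output)
```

View pics/c10.png

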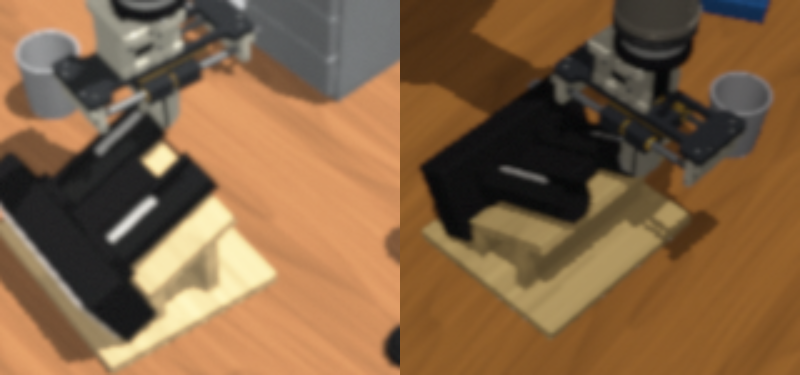

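step_arm(
  series=[
    [0, 0.5, -0.05, 0.2, 0],
    [0, 1, -0.1, 0.5, 0],
    [0, 0.3, 0, 1, 0],
    [0, 0, 0, 1, 0],
    [0.6, 0, -0.5, 1, 0],
    [0.6, 0, -1, 0.8, -0.5],
    [0.6, 0, -1, 0, -1],
    [0.6, 0, -1, 0, -1],
    [0.6, -0.5, -1, 0, -1],
    [0.6, -0.5, -1, 0, -1],
    [0.6, -0.5, -1, 0, -1],
    [0.6, -0.5, -1, 0, -1],
  ],
)

```text
time: 8.7
tool_pos: [0.5454, 0.0131, 0.2453]
tool_rot: [-3.141, 0.0, 0.928]
contact_force: [0.7, -0.3, -0.1]
opening: 0.0545
```

step_arm(
  series=[
    [0.6, -1, -1, 0, -0.5],
    [0.6, -1, -1, 0, 0],
    [0.6, -1, -1, 0, 0],
    [0.6, -1, -1, 0, 0],
    [0.6, -1, -1, 0, 0],
    [0.6, 0, 0, -1, 0],
    [0.6, 0, 0, -1, 0],
    [0.6, 0, 0, 0, 0],
  ],
)

```text
time: 9.5
tool_pos: [0.4192, -0.1105, 0.1932]
tool_rot: [-3.136, 0.001, 0.89]
contact_force: [0.4, -0.1, 0.5]
opening: 0.0553
```

```bash
cat > c2.py <<'E'
from h import *
from c import cloud
w=load('w2');C=cloud(w)
g=w['pixels'].astype(int); sat=g.max(2)-g.min(2)
m=(C[...,2]>.024)&(C[...,2]<.04)&(sat<40)&(C[...,1]<-.2)&(C[...,0]>.43)&(C[...,0]<.5)&(C[...,1]>-.3)
n,lab,st,ce=cv2.connectedComponentsWithStats(m.astype(np.uint8))
for k in range(1,n):
    if st[k,4]<200: continue
    top=C[lab==k]; t=top[:,:2]-top[:,:2].mean(0);ax=np.linalg.svd(t,full_matrices=False)[2][0];pr=t@ax
    print(st[k],'axis',np.degrees(np.arctan2(ax[1],ax[0])),'mid',(top[:,:2].mean(0)+ax*(pr.max()+pr.min())/2),np.ptp(pr))
E
python3 c2.py|tail -3; python3 -c "
from h import *
grab('wrist','w5'); print(sensors.observe()['tool_pos'])"
```

```text
A zmax 0.0343 rect ((433.8612976074219, -105.8040771484375), (61.045772552490234, 32.198787689208984), 50.78584289550781) topmean [ 0.4333 -0.1067  0.0333] axis deg -128.9 mid [ 0.433 -0.107] len 0.0579
B zmax 0.0345 rect ((452.1819152832031, -194.92080688476562), (51.30550003051758, 183.61341857910156), 16.517431259155273) topmean [ 0.4693 -0.2519  0.0334] axis deg -59.8 mid [ 0.4418 -0.2046] len 0.1725
[310 229  43  43 871] axis -49.067217080777674 mid [ 0.47037431 -0.25313004] 0.05864853021659329
[ 0.42034309 -0.11074541  0.19481215]
```

View pics/w5.png

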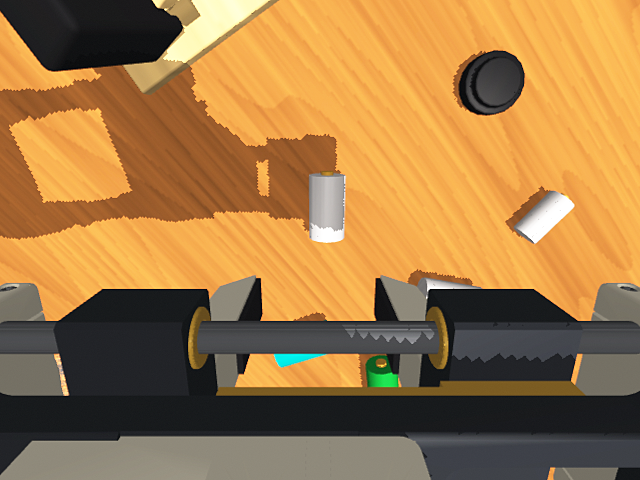

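```bash
cat > d.py <<'E'
from h import *
from c2 import cloud
w=load('w5');C=cloud(w)
p=C[165:250,295:360].reshape(-1,3);top=p[(p[:,2]>.022)&(p[:,2]<.04)]
t=top[:,:2]-top[:,:2].mean(0);ax=np.linalg.svd(t,full_matrices=False)[2][0];pr=t@ax
print(top[:,2].max(),np.degrees(np.arctan2(ax[1],ax[0])),(top[:,:2].mean(0)+ax*(pr.max()+pr.min())/2),np.ptp(pr))
E
python3 d.py|tail -1
```

```text
0.03513851692462683 -129.12521245858537 [ 0.43364646 -0.10545022] 0.06122889001183435
```

step_arm(
  series=[
    [0.6, 0.07, -0.37, -1, 0],
    [0.6, 0, 0, -1, 0],
    [0.6, 0, 0, -1, 0],
    [0.6, 0, 0, -1, 0],
    [0.6, 0, 0, -1, 0],
    [0.6, 0, 0, -1, 0],
    [0.6, 0, 0, -0.5, 0],
    [0.6, 0, 0, -0.33, 0],
    [0.6, 0, 0, 0, 0],
  ],
)

```text
time: 10.45
tool_pos: [0.4234, -0.1203, 0.0247]
tool_rot: [-3.142, 0.0, 0.891]
contact_force: [0.1, -0.6, 0.4]
opening: 0.0549
```

step_arm(
  squeeze=3,
  series=[
    [0.2, 0, 0, 0, 0],
    [0.2, 0, 0, 0, 0],
    [0.2, 0, 0, 0, 0],
    [0.2, 0, 0, 0.2, 0],
    [0.2, 0, 0, 0.2, 0],
    [0.2, 0, 0, 0.2, 0],
    [0.2, 0, 0, 0.2, 0],
    [0.2, 0, 0, 0, 0],
  ],
)

```text
time: 11.25
tool_pos: [0.4234, -0.1205, 0.0455]
tool_rot: [3.14, -0.0, 0.891]
contact_force: [-1.2, -0.3, -0.4]
opening: 0.033
```

```bash
python3 -c "
from h import *
grab('wrist','w6');e=grab('side','e6');s=grab('scene','s6')
a=cv2.resize(e['pixels'][270:370,280:380],None,fx=4,fy=4);b=cv2.resize(s['pixels'][220:320,210:310],None,fx=4,fy=4)
cv2.imwrite('pics/c11.png',np.hstack([a,b]))"
```

```text
(no output)
```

View pics/c11.png

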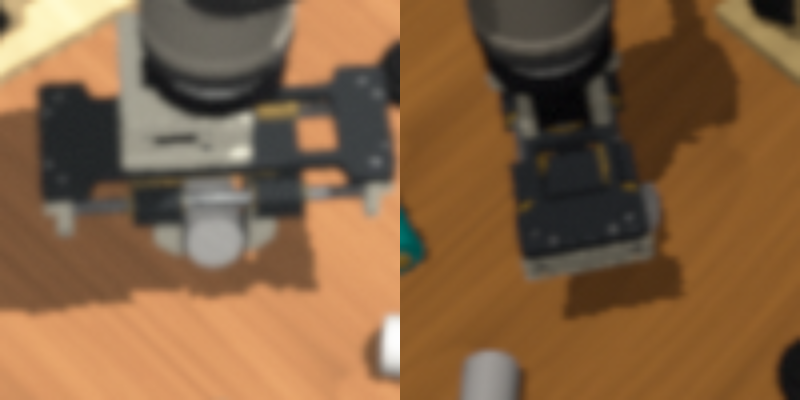

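View pics/w6.png

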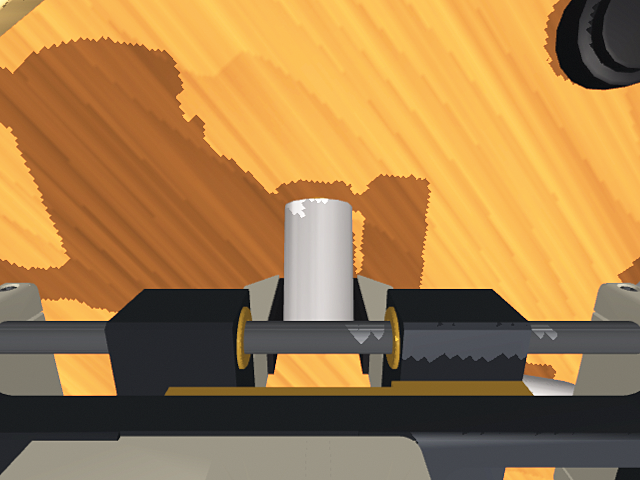

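```bash
cat > t.py <<'E'
from h import *
import sys
def tilt(d,rows=range(205,320,15),u=318):
    C=[dep(d,u,v) for v in rows]; C=np.array(C)
    h=np.hypot(C[:,0]-C[0,0],C[:,1]-C[0,1])
    k=np.polyfit(h,C[:,2],1);return C.round(4),np.degrees(np.arctan(k[0]))
if __name__=='__main__': print(*tilt(load(sys.argv[1])))
E
python3 t.py w6
```

```text
[[ 0.4533 -0.0859  0.0329]
 [ 0.4494 -0.0908  0.0353]
 [ 0.4456 -0.0954  0.0383]
 [ 0.4418 -0.1001  0.0408]
 [ 0.438  -0.1048  0.0434]
 [ 0.4344 -0.1092  0.0462]
 [ 0.4307 -0.1137  0.0488]
 [ 0.427  -0.1184  0.0509]] 23.72435775566178
```

step_arm(
  squeeze=20,
  series=[
    [0.2, 0, 0, 0.05, 0],
    [0.1, 0, 0, 0, 0],
    [0.1, 0, 0, 0, 0],
    [0.1, 0, 0, 0.5, 0],
    [0.1, 0, 0, 1, 0],
    [0.1, 0, 0, 1, 0.5],
    [0.1, 0.25, 0.3, 1, 1],
    [0.1, 0.25, 0.3, 1, 1],
    [0.1, 0.25, 0.3, 1, 1],
    [0.1, 0.25, 0.3, 1, 1],
    [0.1, 0.25, 0.3, 1, 1],
    [0.1, 0.25, 0.3, 1, 1],
  ],
)

```text
time: 12.6
tool_pos: [0.4604, -0.0749, 0.2594]
tool_rot: [-3.141, -0.0, 1.414]
contact_force: [-0.7, -0.6, -1.6]
opening: 0.0326
```

step_arm(
  series=[
    [0.1, 0.3, 0.4, 0, 1],
    [0.1, 0.3, 0.4, 0, 1],
    [0.1, 0.3, 0.4, 0, 1],
    [0.1, 0.3, 0.4, 0, 1],
    [0.1, 0.3, 0.4, 0, 1],
    [0.1, 0.3, 0.4, 0, 1],
    [0.1, 0.3, 0.4, 0, 1],
    [0.1, 0.3, 0.4, 0, 1],
    [0.1, 0.3, 0.4, 0, 1],
    [0.1, 0.3, 0.4, 0, 1],
    [0.1, 0.3, 0.4, 0, 1],
    [0.1, 0.3, 0.4, 0, 1],
  ],
)

```text
time: 13.8
tool_pos: [0.5506, 0.0451, 0.2581]
tool_rot: [-3.141, -0.001, 2.374]
contact_force: [-1.0, -0.4, -1.7]
opening: 0.0322
```

step_arm(
  series=[
    [0.1, 0.3, 0.4, 0, 1],
    [0.1, 0.3, 0.4, 0, 1],
    [0.1, 0.3, 0.4, 0, 1],
    [0.1, 0.3, 0.4, 0, 1],
    [0.1, 0.3, 0.2, 0, 1],
    [0.1, 0.3, 0.2, 0, 1],
    [0.1, 0.2, 0, 0, 1],
    [0.1, 0, 0, 0, 1],
    [0.1, 0, 0, 0, 0.2],
    [0.1, 0, 0, 0, 0],
    [0.1, 0, 0, 0, 0],
  ],
)

```text
time: 14.9
tool_pos: [0.6004, 0.0946, 0.2584]
tool_rot: [3.142, -0.0, 3.025]
contact_force: [-0.3, 0.3, -1.4]
opening: 0.0324
```

step_arm(
  series=[
    [0.1, -0.1, 0.59, -0.5, 0],
    [0.1, 0, 0, -1, 0],
    [0.1, 0, 0, -0.9, 0],
    [0.1, 0, 0, 0, 0],
  ],
)

```text
time: 15.3
tool_pos: [0.5956, 0.1103, 0.1944]
tool_rot: [-3.141, -0.008, 3.027]
contact_force: [-0.2, 0.8, -1.5]
opening: 0.0326
```

```bash
python3 -c "
from h import *
grab('wrist','w7');e=grab('side','e7');s=grab('scene','s7')
print(sensors.observe()['tool_pos'])
a=cv2.resize(e['pixels'][180:300,250:370],None,fx=3.3,fy=3.3);b=cv2.resize(s['pixels'][150:270,290:410],None,fx=3.3,fy=3.3)
cv2.imwrite('pics/c12.png',np.hstack([a,b]))"; python3 t.py w7
```

```text
[0.59834043 0.10992274 0.19924378]
[[0.5513 0.1148 0.1814]
 [0.5571 0.1141 0.1856]
 [0.5636 0.1134 0.1863]
 [0.5697 0.1127 0.1889]
 [0.5753 0.112  0.1923]
 [0.5816 0.1113 0.1939]
 [0.5865 0.1108 0.1984]
 [0.593  0.11   0.1993]] 23.12572680519082
```

View pics/c12.png

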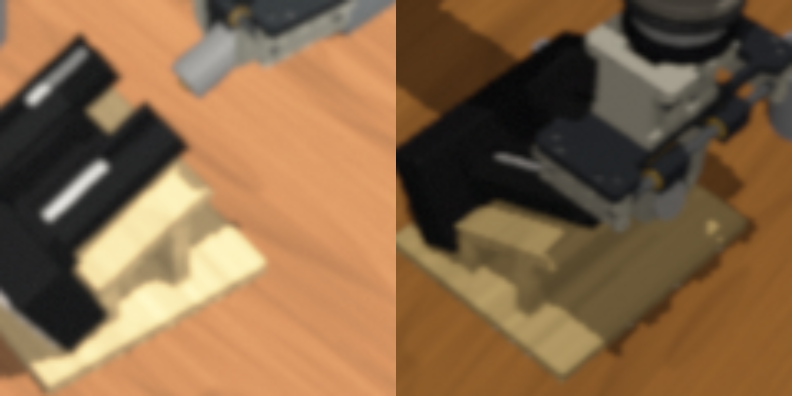

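View pics/w7.png

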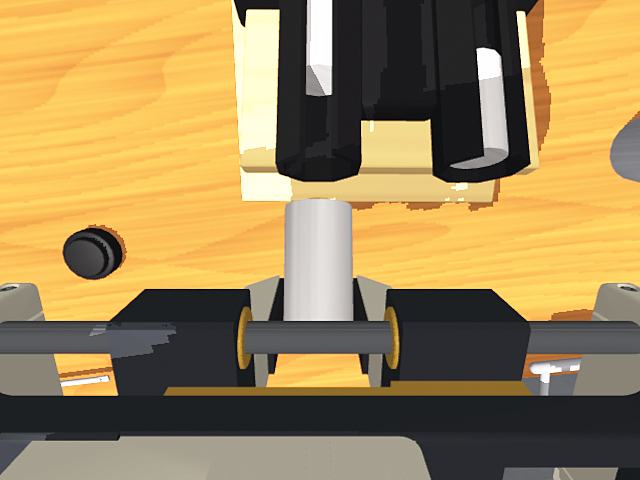

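step_arm(
  series=[
    [0.1, 0, 0, -0.5, 0],
    [0.1, 0, 0, -0.53, 0],
    [0.1, 0, 0, 0, 0],
    [0.1, -0.18, 0.021, -0.084, 0],
    [0.1, -0.18, 0.021, -0.084, 0],
    [0.1, -0.18, 0.021, -0.084, 0],
    [0.1, -0.18, 0.021, -0.084, 0],
    [0.1, 0, 0, 0, 0],
    [0.1, 0, 0, 0, 0],
  ],
)

```text
time: 16.35
tool_pos: [0.58, 0.1115, 0.1646]
tool_rot: [3.141, 0.0, 3.027]
contact_force: [-0.1, 0.5, -1.4]
opening: 0.0324
```

```bash
python3 -c "
from h import *
w=grab('wrist','w8');e=grab('side','e8');s=grab('scene','s8')
print(sensors.observe()['tool_pos'])
a=cv2.resize(e['pixels'][180:300,250:370],None,fx=3.3,fy=3.3);b=cv2.resize(w['pixels'][60:330,200:440],None,fx=1.65,fy=1.467)
cv2.imwrite('pics/c13.png',np.hstack([a,b]))"; python3 t.py w8
```

```text
[0.58026846 0.11146614 0.16451845]
[[0.5356 0.116  0.1525]
 [0.5416 0.1153 0.1552]
 [0.5479 0.1146 0.157 ]
 [0.5539 0.1139 0.1597]
 [0.5601 0.1132 0.1614]
 [0.5658 0.1126 0.1645]
 [0.5719 0.1119 0.1665]
 [0.5768 0.1113 0.1707]] 22.453396773535395
```

View pics/c13.png

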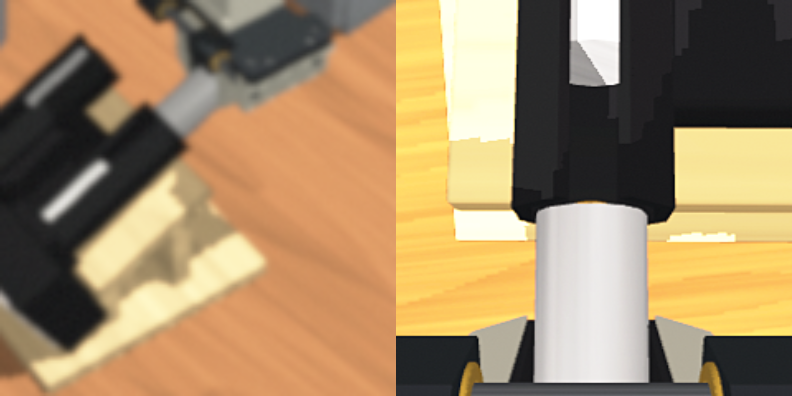

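step_arm(
  series=[
    [0.1, -0.18, 0.021, -0.1, 0],
    [0.1, -0.18, 0.021, -0.084, 0],
    [0.1, -0.18, 0.021, -0.084, 0],
    [0.1, 0, 0, 0, 0],
  ],
)

```text
time: 16.9
tool_pos: [0.5655, 0.1132, 0.1572]
tool_rot: [-3.141, -0.001, 3.027]
contact_force: [0.7, -0.4, -2.1]
opening: 0.0325
```

step_arm(
  series=[
    [0.1, -0.18, 0.021, -0.084, 0],
    [0.1, -0.18, 0.021, -0.084, 0],
    [0.1, 0, 0, 0, 0],
  ],
)

```text
time: 17.2
tool_pos: [0.5567, 0.1142, 0.1531]
tool_rot: [-3.142, -0.001, 3.027]
contact_force: [0.3, -0.2, -1.5]
opening: 0.0328
```

```bash
python3 -c "
from h import *
w=grab('wrist','w9');e=grab('side','e9');s=grab('scene','s9')
print(sensors.observe()['tool_pos'],sensors.observe()['contact_force'])
a=cv2.resize(e['pixels'][180:300,250:370],None,fx=3.3,fy=3.3);b=cv2.resize(w['pixels'][60:330,200:440],None,fx=1.65,fy=1.467)
cv2.imwrite('pics/c14.png',np.hstack([a,b]))"
```

```text
[0.55764714 0.1141288  0.15355231] [-0.00259126  0.37796848 -0.11292501]
```

View pics/c14.png

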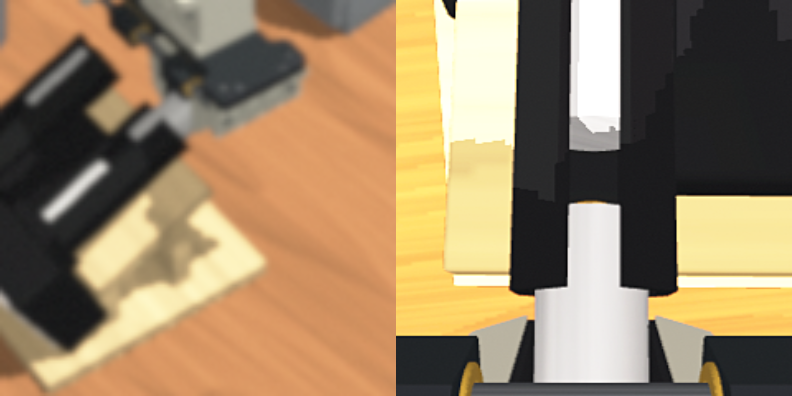

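step_arm(
  series=[
    [0.1, -0.18, 0.021, -0.084, 0],
    [0.1, 0, 0, 0, 0],
    [0.5, 0, 0, 0, 0],
    [0.5, 0, 0, 0, 0],
    [0.5, 0, 0, 0.5, 0],
    [0.5, 0, 0, 1, 0],
    [0.5, 0.5, 0, 1, 0],
    [0, 1, -0.1, 0, 0],
    [0, 0.5, -0.05, 0, 0],
    [0, 0, 0, 0, 0],
    [0, 0, 0, 0, 0],
  ],
)

```text
time: 18.45
tool_pos: [0.6026, 0.1109, 0.2141]
tool_rot: [3.141, -0.0, 3.027]
contact_force: [-0.3, 0.5, 0.2]
opening: 0.0184
```

```bash
python3 -c "
from h import *
w=grab('wrist','w10');e=grab('side','e10');s=grab('scene','s10')
print(sensors.observe()['tool_pos'],sensors.observe()['contact_force'])
a=cv2.resize(e['pixels'][180:300,250:370],None,fx=3.3,fy=3.3);b=cv2.resize(w['pixels'][60:330,200:440],None,fx=1.65,fy=1.467)
cv2.imwrite('pics/c15.png',np.hstack([a,b]))"
```

```text
[0.60233425 0.11106485 0.2140717 ] [-0.18264246  0.22932895  0.0559646 ]
```

View pics/c15.png

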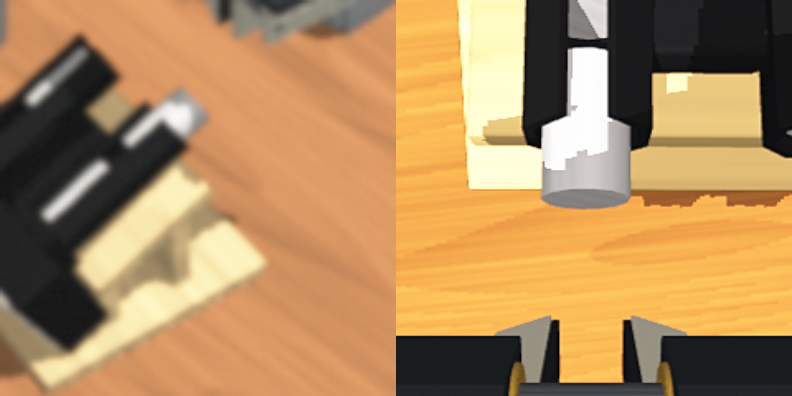

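step_arm(
  series=[
    [0, 0, -0.09, -0.8, 0],
    [0, 0, 0, -0.86, 0],
    [0, 0, 0, 0, 0],
    [0, -0.36, 0.042, -0.169, 0],
    [0, -0.36, 0.042, -0.169, 0],
    [0, -0.36, 0.042, -0.169, 0],
    [0, -0.18, 0.021, -0.084, 0],
    [0, -0.18, 0.021, -0.084, 0],
    [0, 0, 0, 0, 0],
  ],
)

```text
time: 19.5
tool_pos: [0.5667, 0.113, 0.1559]
tool_rot: [3.141, 0.0, 3.027]
contact_force: [0.1, -0.1, 0.5]
opening: 0.0004
```

step_arm(
  series=[
    [0, -0.12, 0.014, -0.056, 0],
    [0, -0.12, 0.014, -0.056, 0],
    [0, 0, 0, 0, 0],
  ],
)

```text
time: 19.8
tool_pos: [0.5606, 0.1136, 0.1524]
tool_rot: [-3.142, -0.001, 3.027]
contact_force: [0.9, -0.1, -0.5]
opening: 0.0003
```

step_arm(
  series=[
    [0, -0.1, 0.012, -0.046, 0],
    [0, -0.06, 0.007, -0.028, 0],
    [0, 0, 0, 0, 0],
  ],
)

```text
time: 20.1
tool_pos: [0.5567, 0.1141, 0.1507]
tool_rot: [3.142, -0.0, 3.027]
contact_force: [-0.3, 0.4, -0.0]
opening: 0.0003
```

```bash
python3 -c "
from h import *
w=grab('wrist','w11');e=grab('side','e11');s=grab('scene','s11')
print(sensors.observe()['tool_pos'],sensors.observe()['contact_force'])
a=cv2.resize(e['pixels'][180:300,250:370],None,fx=3.3,fy=3.3);b=cv2.resize(w['pixels'][60:330,200:440],None,fx=1.65,fy=1.467)
cv2.imwrite('pics/c16.png',np.hstack([a,b]))"
```

```text
[0.55706524 0.11400587 0.15081033] [-0.03041101  0.53859264 -0.59726712]
```

View pics/c16.png

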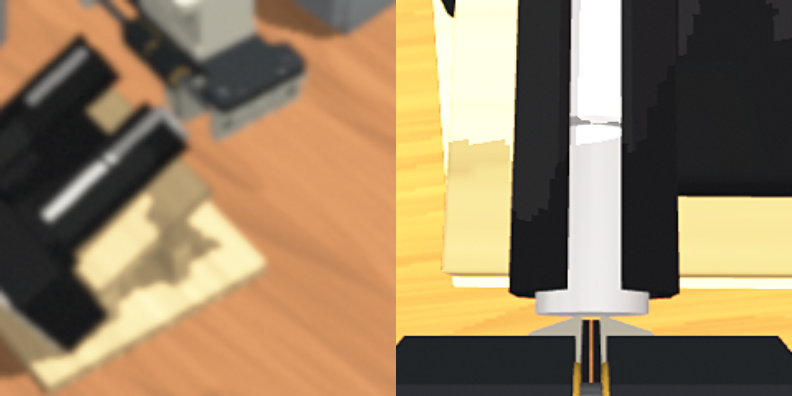

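step_arm(
  series=[
    [0, -0.06, 0.007, -0.028, 0],
    [0, 0, 0, 0, 0],
  ],
)

```text
time: 20.45
tool_pos: [0.556, 0.1142, 0.1504]
tool_rot: [3.141, 0.002, 3.027]
contact_force: [1.5, -0.1, -0.4]
opening: 0.0004
```

step_arm(
  series=[
    [0, -0.06, 0.007, -0.028, 0],
    [0, 0, 0, 0, 0],
  ],
)

```text
time: 20.65
tool_pos: [0.5555, 0.1142, 0.1503]
tool_rot: [3.141, 0.004, 3.027]
contact_force: [4.6, -0.6, 1.9]
opening: 0.0002
```

step_arm(
  series=[
    [0, -0.06, 0.007, -0.028, 0],
    [0, 0, 0, 0, 0],
  ],
)

```text
time: 20.85
tool_pos: [0.5553, 0.1143, 0.1502]
tool_rot: [3.141, 0.008, 3.027]
contact_force: [7.5, -1.0, 2.8]
opening: 0.0007
```

step_arm(
  series=[
    [0, -0.08, 0.009, -0.037, 0],
    [0, 0, 0, 0, 0],
  ],
)

```text
time: 21.05
tool_pos: [0.5549, 0.1144, 0.1502]
tool_rot: [3.14, 0.012, 3.026]
contact_force: [11.8, -0.3, 5.1]
opening: 0.0002
```

step_arm(
  series=[
    [0, 0.3, -0.03, 0.15, 0],
    [0, 1, -0.1, 0.5, 0],
    [0, 0.5, 0, 1, 0],
    [0.6, 0, 0, 1, 0],
    [0.6, 0, 0, 0, 0],
  ],
)

```text
time: 21.55
tool_pos: [0.5969, 0.1116, 0.2171]
tool_rot: [3.141, 0.004, 3.027]
contact_force: [0.2, 0.2, 0.9]
opening: 0.0117
```

```bash
python3 -c "
from h import *
w=grab('wrist','w12');e=grab('side','e12')
print(sensors.observe()['tool_pos'],sensors.observe()['contact_force'])
a=cv2.resize(e['pixels'][180:300,250:370],None,fx=3.3,fy=3.3);b=cv2.resize(w['pixels'][0:270,200:440],None,fx=1.65,fy=1.467)
cv2.imwrite('pics/c17.png',np.hstack([a,b]))"
```

```text
[0.59503064 0.11158556 0.21375712] [ 0.04075685 -1.06736436 -0.82053425]
```

View pics/c17.png

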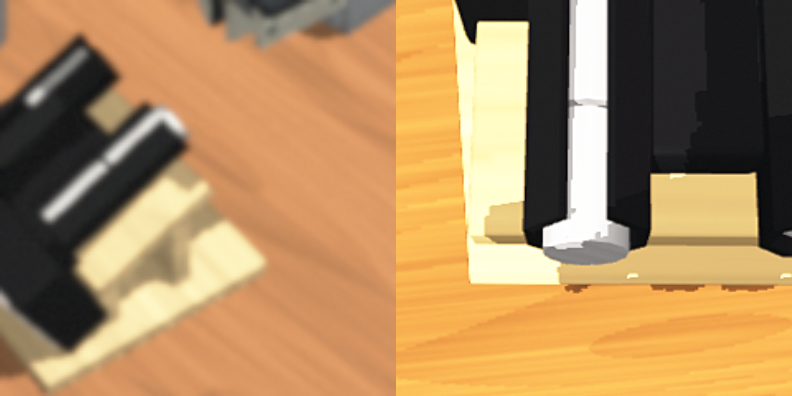

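step_arm(
  series=[
    [0.6, 0, -0.5, 0, -0.5],
    [0.6, 0, -1, 0, -1],
    [0.6, 0, -1, 0, -1],
    [0.6, 0, -1, 0, -1],
    [0.6, -0.5, -1, 0, -1],
    [0.6, -0.5, -1, 0, -1],
    [0.6, -0.5, -1, 0, -1],
    [0.6, -0.5, -1, 0, -1],
    [0.6, -0.5, -1, 0, -1],
    [0.6, -0.5, -1, 0, -0.76],
    [0.6, -0.5, -1, 0, 0],
    [0.6, -0.5, -1, 0, 0],
  ],
)

```text
time: 22.85
tool_pos: [0.4938, -0.1772, 0.2129]
tool_rot: [-3.141, -0.002, 2.284]
contact_force: [-0.4, 0.5, -0.8]
opening: 0.0556
```

step_arm(
  series=[
    [0.6, -0.5, -1, 0, 0],
    [0.6, -0.5, -1, 0, 0],
    [0.6, -0.4, -0.6, 0, 0],
    [0.6, 0, 0, 0, 0],
    [0.6, 0, 0, 0, 0],
  ],
)

```text
time: 23.35
tool_pos: [0.4598, -0.241, 0.2133]
tool_rot: [-3.142, -0.002, 2.284]
contact_force: [1.0, 0.4, -0.4]
opening: 0.0552
```

```bash
python3 -c "
from h import *
w=grab('wrist','w13');print(sensors.observe()['tool_pos'],sensors.observe()['tool_rot'])"
```

```text
[ 0.46017362 -0.24060202  0.21344518] [-3.14158736e+00 -1.46125491e-03  2.28492220e+00]
```

View pics/w13.png

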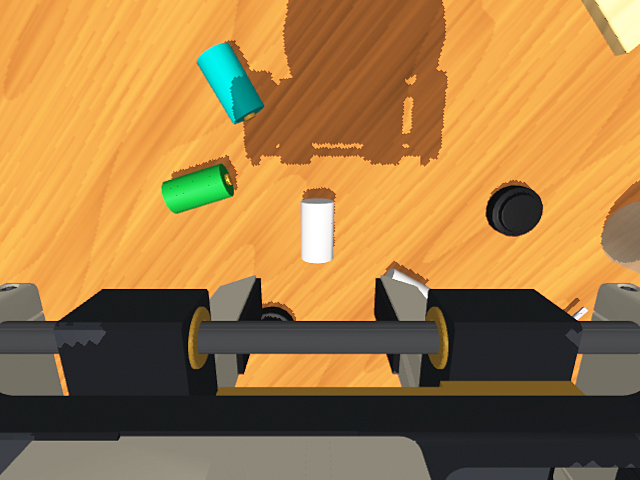

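step_arm(
  series=[
    [0.6, -0.04, 0, -1, 0],
    [0.6, 0, 0, -1, 0],
    [0.6, 0, 0, -1, 0],
    [0.6, 0, 0, -1, 0],
    [0.6, 0, 0, -1, 0],
    [0.6, 0, 0, -1, 0],
    [0.6, 0, 0, -0.9, 0],
    [0.6, 0, 0, -0.67, 0],
    [0.6, 0, 0, 0, 0],
  ],
)

```text
time: 24.3
tool_pos: [0.4586, -0.2391, 0.0226]
tool_rot: [-3.141, -0.005, 2.287]
contact_force: [-0.2, -0.2, 0.3]
opening: 0.055
```

step_arm(
  squeeze=3,
  series=[
    [0.2, 0, 0, 0, 0],
    [0.2, 0, 0, 0, 0],
    [0.2, 0, 0, 0, 0],
    [0.2, 0, 0, 0.2, 0],
    [0.2, 0, 0, 0.2, 0],
    [0.2, 0, 0, 0.2, 0],
    [0.2, 0, 0, 0.25, 0],
    [0.2, 0, 0, 0, 0],
  ],
)

```text
time: 25.1
tool_pos: [0.46, -0.2413, 0.0471]
tool_rot: [3.141, 0.002, 2.286]
contact_force: [1.1, -0.5, -1.4]
opening: 0.0328
```

```bash
python3 -c "
from h import *
w=grab('wrist','w14');e=grab('side','e14');s=grab('scene','s14')
a=cv2.resize(e['pixels'][300:420,330:450],None,fx=3.3,fy=3.3);b=cv2.resize(s['pixels'][260:380,170:290],None,fx=3.3,fy=3.3)
cv2.imwrite('pics/c18.png',np.hstack([a,b]))"
```

```text
(no output)
```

View pics/c18.png

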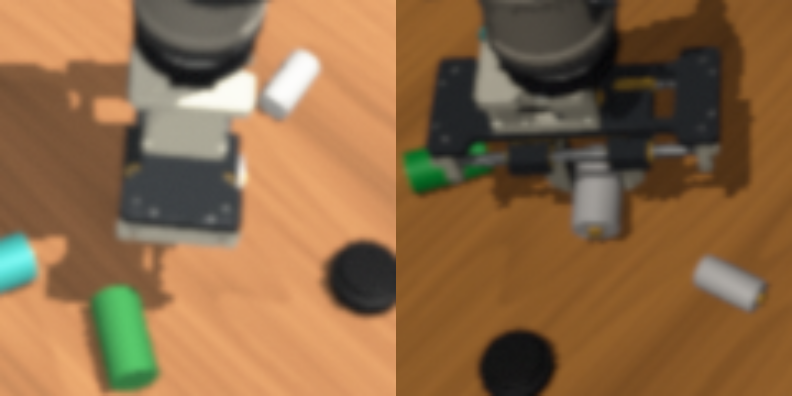

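View pics/w14.png

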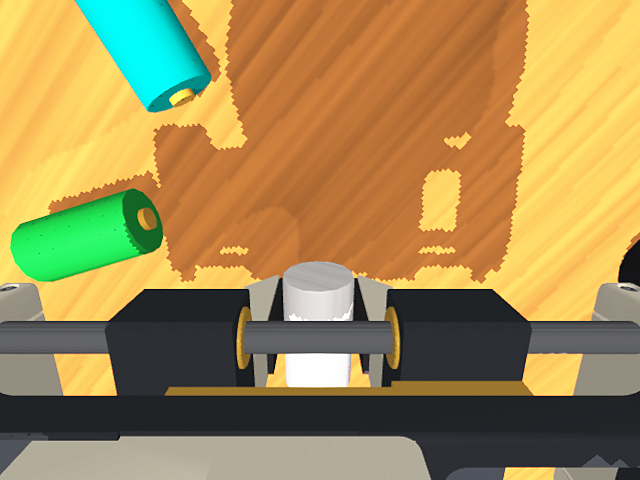

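```bash
cat > t2.py <<'E'
from h import *
import sys
d=load(sys.argv[1])
C,a=__import__('t').tilt(d,list(range(294,320,4))+[355,365,375]);print(C,a)
P=np.array([dep(d,u,v) for u in range(300,340,5) for v in range(266,286,3)])
m=P.mean(0);n=np.linalg.svd(P-m)[2][2];n*=np.sign(n[2]);print('face',m.round(4),n.round(3),np.degrees(np.arcsin(n[2])))
E
python3 t2.py w14; python3 -c "
from h import *
print(sensors.observe()['tool_pos'])"
```

```text
[[ 0.4531 -0.2329  0.0543]
 [ 0.4545 -0.2346  0.0534]
 [ 0.4556 -0.2358  0.0539]
 [ 0.4568 -0.2372  0.0539]
 [ 0.4584 -0.239   0.0528]
 [ 0.4592 -0.24    0.054 ]
 [ 0.4605 -0.2415  0.0538]
 [ 0.473  -0.2558  0.0527]
 [ 0.4764 -0.2598  0.0526]
 [ 0.4799 -0.2638  0.0524]] -2.1760136828746117
face [ 0.4516 -0.2315  0.0384] [-0.656  0.753  0.045] 2.580316991924831
[ 0.45944476 -0.24095075  0.04604872]
```

step_arm(
  series=[
    [0.2, 0, 0, -0.4, 0],
    [0.2, 0, 0, -0.45, 0],
    [0.2, 0, 0, 0, 0],
    [0.5, 0, 0, 0, 0],
    [0.5, 0, 0, 0, 0],
    [0.5, -0.16, 0.18, 0, 0],
    [0.5, 0, 0, 0, 0],
    [0.2, 0, 0, 0, 0],
    [0.2, 0, 0, 0, 0],
    [0.2, 0, 0, 0, 0],
  ],
)

```text
time: 26.25
tool_pos: [0.4556, -0.2366, 0.0249]
tool_rot: [3.141, 0.0, 2.286]
contact_force: [-0.2, 1.0, 1.2]
opening: 0.0331
```

step_arm(
  squeeze=3,
  series=[
    [0.2, 0, 0, 0.2, 0],
    [0.2, 0, 0, 0.2, 0],
    [0.2, 0, 0, 0.2, 0],
    [0.2, 0, 0, 0.2, 0],
    [0.2, 0, 0, 0.08, 0],
    [0.2, 0, 0, 0, 0],
    [0.2, 0, 0, 0, 0],
  ],
)

```text
time: 26.95
tool_pos: [0.4555, -0.2365, 0.0468]
tool_rot: [3.141, 0.0, 2.286]
contact_force: [0.2, -0.5, -0.9]
opening: 0.0329
```

```bash
python3 -c "
from h import *
w=grab('wrist','w15');print(sensors.observe()['tool_pos'])";python3 t2.py w15
```

```text
[ 0.45551262 -0.23646203  0.04674367]
[[ 0.452  -0.2319  0.0431]
 [ 0.453  -0.2331  0.044 ]
 [ 0.4533 -0.2334  0.047 ]
 [ 0.4537 -0.2339  0.0495]
 [ 0.4543 -0.2347  0.0513]
 [ 0.4552 -0.2357  0.0523]
 [ 0.4554 -0.2359  0.0551]
 [ 0.4724 -0.2555  0.0436]
 [ 0.4787 -0.2626  0.0382]
 [ 0.4848 -0.2697  0.0336]] -15.30669898702264
face [ 0.4489 -0.2287  0.0315] [ 0.645 -0.744  0.172] 9.922689191319181
```

View pics/w15.png

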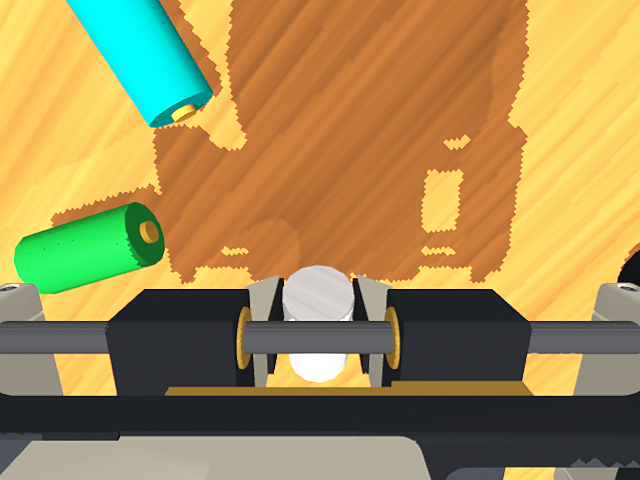

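```bash
sed -i 's/range(266,286,3)/range(278,306,3)/' t2.py; sed -i 's/list(range(294,320,4))+\[355,365,375\]/[355,358,361,364,367,370,373,376,378]/' t2.py; python3 t2.py w15
```

```text
[[ 0.4724 -0.2555  0.0436]
 [ 0.4751 -0.2586  0.0402]
 [ 0.4757 -0.2592  0.0414]
 [ 0.478  -0.2618  0.0389]
 [ 0.48   -0.2642  0.037 ]
 [ 0.4814 -0.2658  0.0364]
 [ 0.4831 -0.2677  0.0354]
 [ 0.4856 -0.2706  0.0329]
 [ 0.4867 -0.2719  0.0322]] -27.01271667894402
face [ 0.4513 -0.2315  0.0419] [-0.591  0.662  0.461] 27.461314467555237
```

step_arm(
  squeeze=20,
  series=[
    [0.1, 0, 0, 0, 0],
    [0.1, 0, 0, 0, 0],
    [0.1, 0, 0, 0.5, 0],
    [0.1, 0, 0, 1, 0],
    [0.1, 0, 0, 1, -0.5],
    [0.1, 0.2, 0.6, 1, -1],
    [0.1, 0.2, 0.6, 1, -1],
    [0.1, 0.2, 0.6, 1, -1],
    [0.1, 0.2, 0.6, 1, -1],
    [0.1, 0.2, 0.6, 1, -1],
    [0.1, 0.2, 0.6, 0.7, -1],
    [0.1, 0.2, 0.6, 0, -1],
  ],
)

```text
time: 28.2
tool_pos: [0.4916, -0.1312, 0.2554]
tool_rot: [3.136, 0.003, 1.683]
contact_force: [0.3, 0.3, -1.1]
opening: 0.0322
```

step_arm(
  series=[
    [0.1, 0.2, 0.6, 0, -1],
    [0.1, 0.2, 0.6, 0, -1],
    [0.1, 0.2, 0.6, 0, -1],
    [0.1, 0.2, 0.6, 0, -1],
    [0.1, 0.2, 0.6, 0, -1],
    [0.1, 0.2, 0.6, 0, -1],
    [0.1, 0.2, 0.6, 0, -1],
    [0.1, 0.2, 0.6, 0, -1],
    [0.1, 0.2, 0.6, 0, -1],
    [0.1, 0.2, 0.6, 0, -1],
    [0.1, 0.2, 0.6, 0, -1],
    [0.1, 0.2, 0.6, 0, -1],
  ],
)

```text
time: 29.4
tool_pos: [0.5503, 0.0492, 0.2526]
tool_rot: [3.141, -0.0, 0.723]
contact_force: [-0.7, 0.0, -1.4]
opening: 0.0323
```

step_arm(
  series=[
    [0.1, 0.3, 0.6, 0, -1],
    [0.1, 0.3, 0.6, 0, -1],
    [0.1, 0.3, 0.6, 0, -1],
    [0.1, 0.3, 0.6, 0, -1],
    [0.1, 0.3, 0.6, 0, -1],
    [0.1, 0.3, 0.6, 0, -1],
    [0.1, 0.3, 0.6, 0, -1],
    [0.1, 0.2, 0.6, 0, -1],
    [0.1, 0.1, 0.6, 0, -1],
    [0.1, 0, 0.5, 0, -1],
    [0.1, 0, 0, 0, -0.5],
    [0.1, 0, 0, 0, 0],
  ],
)

```text
time: 30.6
tool_pos: [0.6102, 0.1964, 0.2523]
tool_rot: [3.141, 0.0, -0.114]
contact_force: [-0.5, 0.7, -1.4]
opening: 0.0325
```

```bash
python3 -c "
from h import *
w=grab('wrist','w16');o=sensors.observe();print(o['tool_pos'],o['tool_rot'],o['qpos'].round(2))"
```

```text
[0.61024606 0.19604051 0.25228824] [ 3.14132275e+00  1.92644065e-05 -1.12760393e-01] [ 0.19  0.56  1.16 -0.    1.43  1.88]
```

View pics/w16.png

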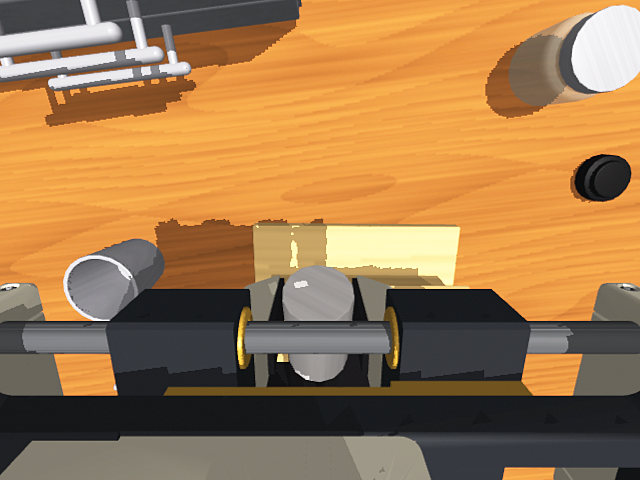

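step_arm(
  series=[
    [0.1, 0.09, 0.09, -0.6, 0],
    [0.1, 0, 0, -1, 0],
    [0.1, 0, 0, -1, 0],
    [0.1, 0, 0, -0.53, 0],
    [0.1, 0, 0, 0, 0],
    [0.1, -0.18, 0.021, -0.084, 0],
    [0.1, -0.18, 0.021, -0.084, 0],
    [0.1, 0, 0, 0, 0],
  ],
)

```text
time: 31.45
tool_pos: [0.6034, 0.1995, 0.1703]
tool_rot: [-3.141, -0.001, -0.114]
contact_force: [-0.5, -0.3, -0.8]
opening: 0.0325
```

```bash
python3 -c "
from h import *
w=grab('wrist','w17');e=grab('side','e17');s=grab('scene','s17')
o=sensors.observe();print(o['tool_pos'],o['tool_rot'])
a=cv2.resize(e['pixels'][150:270,240:360],None,fx=3.3,fy=3.3);b=cv2.resize(s['pixels'][130:250,300:420],None,fx=3.3,fy=3.3)
cv2.imwrite('pics/c19.png',np.hstack([a,b]))
cv2.imwrite('pics/c20.png',cv2.resize(w['pixels'][220:400,220:420],None,fx=3,fy=3))"
```

```text
[0.60400648 0.19942709 0.17012293] [-3.14131513e+00 -1.28070225e-03 -1.13802634e-01]
```

View pics/c19.png

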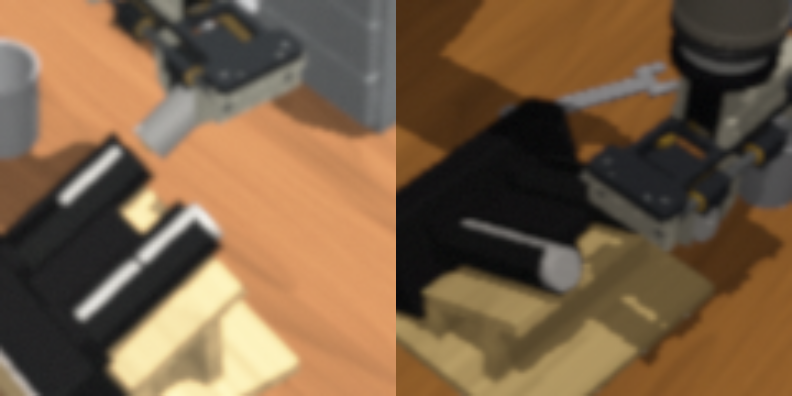

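View pics/c20.png

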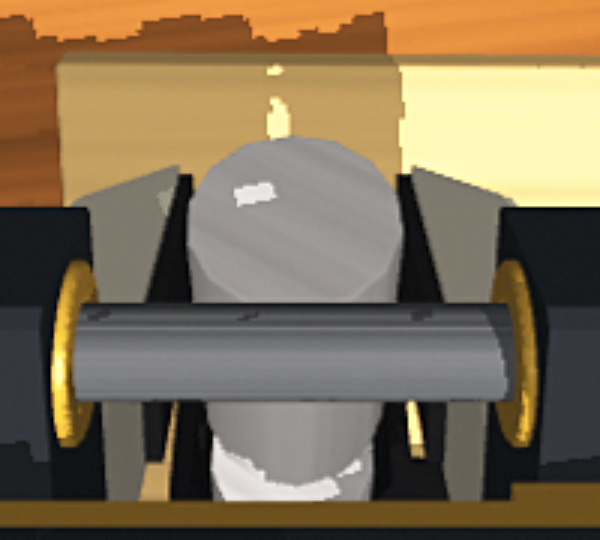

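step_arm(
  series=[
    [0.1, -0.18, 0.021, -0.084, 0],
    [0.1, -0.18, 0.021, -0.084, 0],
    [0.1, 0, 0, 0, 0],
  ],
)

```text
time: 31.9
tool_pos: [0.5938, 0.2005, 0.1647]
tool_rot: [3.141, 0.001, -0.114]
contact_force: [1.0, -0.2, -0.7]
opening: 0.0325
```

step_arm(
  series=[
    [0.1, -0.18, 0.021, -0.084, 0],
    [0.1, 0, 0, 0, 0],
  ],
)

```text
time: 32.1
tool_pos: [0.5918, 0.2009, 0.1643]
tool_rot: [-3.141, -0.005, -0.114]
contact_force: [4.3, -0.6, 1.9]
opening: 0.0327
```

```bash
python3 -c "
from h import *
w=grab('wrist','w18');e=grab('side','e18');s=grab('scene','s18')
o=sensors.observe();print(o['tool_pos'],o['contact_force'])
a=cv2.resize(e['pixels'][150:270,240:360],None,fx=3.3,fy=3.3);b=cv2.resize(s['pixels'][130:250,300:420],None,fx=3.3,fy=3.3)
cv2.imwrite('pics/c21.png',np.hstack([a,b]))
cv2.imwrite('pics/c22.png',cv2.resize(w['pixels'][220:400,220:420],None,fx=3,fy=3))"
```

```text
[0.59180289 0.2008777  0.16424957] [ 5.42150172 -1.05436764  4.19313047]
```

View pics/c21.png

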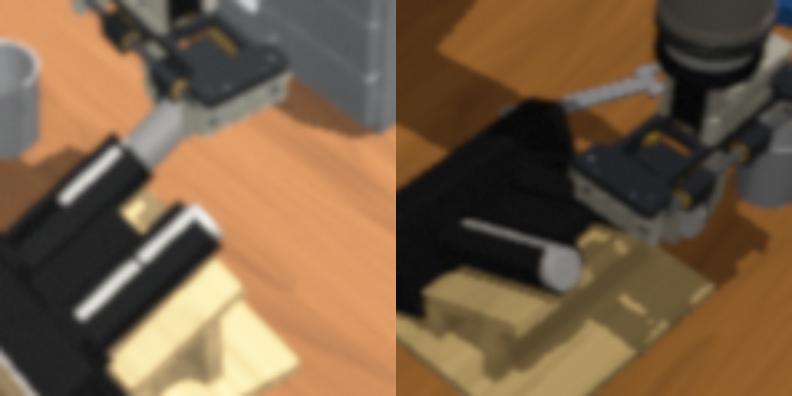

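View pics/c22.png

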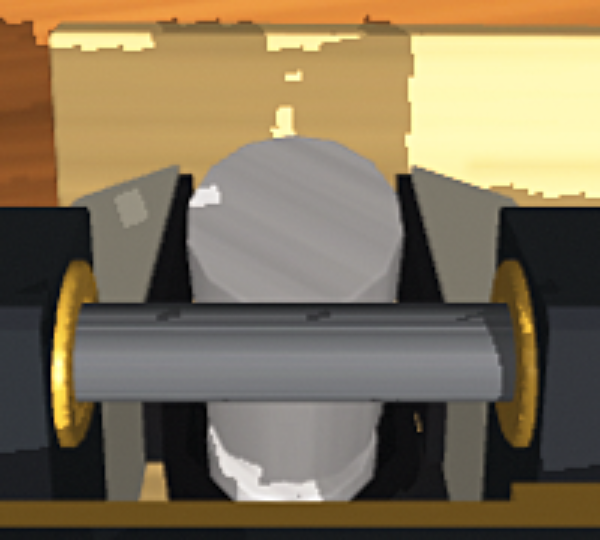

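step_arm(
  series=[
    [0.1, 0, 0, 0.06, 0],
    [0.1, 0, 0, 0, 0],
  ],
)

```text
time: 32.45
tool_pos: [0.5911, 0.2009, 0.165]
tool_rot: [-3.141, -0.002, -0.114]
contact_force: [5.3, -0.4, 0.8]
opening: 0.0322
```

step_arm(
  series=[
    [0.1, -0.1, 0.012, -0.046, 0],
    [0.1, 0, 0, 0, 0],
  ],
)

```text
time: 32.65
tool_pos: [0.5868, 0.2012, 0.163]
tool_rot: [3.141, 0.002, -0.114]
contact_force: [-0.1, 0.5, -1.4]
opening: 0.0324
```

step_arm(
  series=[
    [0.1, -0.18, 0.021, -0.084, 0],
    [0.1, -0.18, 0.021, -0.084, 0],
    [0.1, 0, 0, 0, 0],
  ],
)

```text
time: 32.95
tool_pos: [0.5771, 0.2024, 0.1582]
tool_rot: [3.141, 0.003, -0.113]
contact_force: [-0.6, 0.2, -1.1]
opening: 0.0326
```

step_arm(
  series=[
    [0.1, -0.18, 0.021, -0.084, 0],
    [0.1, -0.18, 0.021, -0.084, 0],
    [0.1, 0, 0, 0, 0],
  ],
)

```text
time: 33.25
tool_pos: [0.5688, 0.2034, 0.1545]
tool_rot: [3.141, 0.001, -0.114]
contact_force: [0.2, 0.7, -0.6]
opening: 0.0325
```

```bash
python3 -c "
from h import *
w=grab('wrist','w19');e=grab('side','e19');s=grab('scene','s19')
o=sensors.observe();print(o['tool_pos'],o['contact_force'])
a=cv2.resize(e['pixels'][150:270,240:360],None,fx=3.3,fy=3.3);b=cv2.resize(w['pixels'][220:400,220:420],None,fx=2,fy=2.2)
cv2.imwrite('pics/c23.png',np.hstack([a,b]))"
```

```text
[0.5698327  0.20333505 0.15506866] [-0.25138692 -0.1260949  -1.17088563]
```

View pics/c23.png

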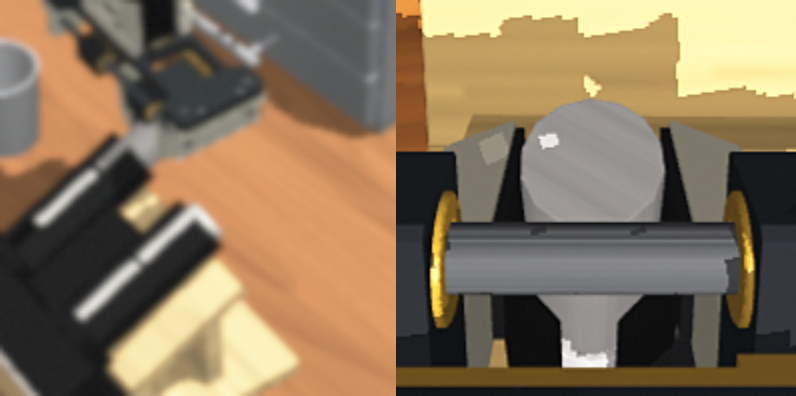

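step_arm(
  series=[
    [0.1, -0.15, 0.018, -0.07, 0],
    [0.1, -0.15, 0.018, -0.07, 0],
    [0.1, 0, 0, 0, 0],
  ],
)

```text
time: 33.7
tool_pos: [0.5614, 0.2042, 0.1511]
tool_rot: [3.141, 0.001, -0.114]
contact_force: [0.3, -1.6, -1.4]
opening: 0.0326
```

step_arm(
  series=[
    [0.5, 0, 0, 0, 0],
    [0.5, 0, 0, 0, 0],
    [0.5, 0, 0, 0.5, 0],
    [0.5, 0.1, 0, 1, 0],
    [0.5, 0.5, 0, 1, 0],
    [0, 1, -0.1, 0, 0],
    [0, 0.3, -0.05, 0, 0],
    [0, 0, 0, 0, 0],
    [0, 0, 0, 0, 0],
  ],
)

```text
time: 34.6
tool_pos: [0.6088, 0.2004, 0.2134]
tool_rot: [3.141, 0.002, -0.114]
contact_force: [-0.0, -0.3, -0.3]
opening: 0.0182
```

```bash
python3 -c "
from h import *
w=grab('wrist','w20');e=grab('side','e20');s=grab('scene','s20')
o=sensors.observe();print(o['tool_pos'],o['contact_force'])
a=cv2.resize(e['pixels'][150:270,240:360],None,fx=3.3,fy=3.3);b=cv2.resize(s['pixels'][130:250,300:420],None,fx=3.3,fy=3.3)
cv2.imwrite('pics/c24.png',np.hstack([a,b]))"
```

```text
[0.60891487 0.20060159 0.21376225] [-0.83193003  0.03859806 -0.11258494]
```

View pics/c24.png

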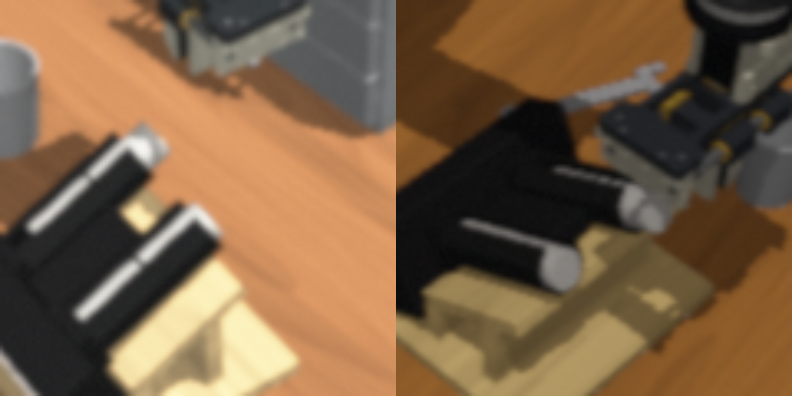

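step_arm(
  series=[
    [0, 0, -0.08, -0.86, 0],
    [0, 0, 0, -0.86, 0],
    [0, 0, 0, 0, 0],
    [0, -0.36, 0.042, -0.169, 0],
    [0, -0.36, 0.042, -0.169, 0],
    [0, -0.36, 0.042, -0.169, 0],
    [0, -0.18, 0.021, -0.084, 0],
    [0, 0, 0, 0, 0],
  ],
)

```text
time: 35.55
tool_pos: [0.5779, 0.2024, 0.1569]
tool_rot: [-3.142, -0.0, -0.114]
contact_force: [-0.1, 0.7, -0.6]
opening: 0.0009
```

step_arm(
  series=[
    [0, -0.12, 0.014, -0.056, 0],
    [0, -0.12, 0.014, -0.056, 0],
    [0, 0, 0, 0, 0],
  ],
)

```text
time: 35.85
tool_pos: [0.572, 0.2028, 0.1533]
tool_rot: [3.141, 0.001, -0.114]
contact_force: [-0.0, -0.0, 0.6]
opening: 0.0006
```

step_arm(
  series=[
    [0, -0.08, 0.01, -0.037, 0],
    [0, 0, 0, 0, 0],
  ],
)

```text
time: 36.05
tool_pos: [0.5701, 0.2031, 0.1523]
tool_rot: [3.141, 0.0, -0.114]
contact_force: [0.8, 0.3, 0.2]
opening: 0.0001
```

step_arm(
  series=[
    [0, -0.06, 0.007, -0.028, 0],
    [0, -0.06, 0.007, -0.028, 0],
    [0, 0, 0, 0, 0],
  ],
)

```text
time: 36.35
tool_pos: [0.5671, 0.2035, 0.151]
tool_rot: [3.141, 0.0, -0.114]
contact_force: [1.0, 0.3, 0.7]
opening: 0.0005
```

step_arm(
  series=[
    [0, -0.06, 0.007, -0.028, 0],
    [0, 0, 0, 0, 0],
  ],
)

```text
time: 36.55
tool_pos: [0.5665, 0.2036, 0.1508]
tool_rot: [-3.141, -0.002, -0.114]
contact_force: [2.9, -0.3, 1.3]
opening: 0.0003
```

step_arm(
  series=[
    [0, -0.06, 0.007, -0.028, 0],
    [0, 0, 0, 0, 0],
  ],
)

```text
time: 36.75
tool_pos: [0.5661, 0.2037, 0.1507]
tool_rot: [-3.141, -0.005, -0.114]
contact_force: [6.5, -1.4, 2.1]
opening: 0.0004
```

step_arm(
  series=[
    [0, -0.09, 0.01, -0.042, 0],
    [0, 0, 0, 0, 0],
  ],
)

```text
time: 36.95
tool_pos: [0.5656, 0.2039, 0.1507]
tool_rot: [-3.14, -0.01, -0.114]
contact_force: [10.1, -2.1, 3.3]
opening: 0.0004
```

step_arm(
  series=[
    [0, 0.3, -0.03, 0.15, 0],
    [0, 1, -0.1, 0.5, 0],
    [0, 0.5, 0, 1, 0],
    [0.2, 0, 0, 1, 0],
    [0.3, 0, 0, 1, 0],
    [0.3, 0, 0, 1, 0],
    [0.3, 0, 0, 0, 0],
    [0.3, 0, 0, 0, 0],
  ],
)

```text
time: 37.75
tool_pos: [0.6066, 0.2008, 0.2645]
tool_rot: [3.141, 0.001, -0.114]
contact_force: [-0.3, 0.7, -0.2]
opening: 0.0269
```

```bash
python3 -c "
from h import *
w=grab('wrist','w21');e=grab('side','e21');s=grab('scene','s21')
o=sensors.observe();print(o['tool_pos'],o['contact_force'])
a=cv2.resize(e['pixels'][150:270,220:340],None,fx=3.3,fy=3.3);b=cv2.resize(s['pixels'][130:250,300:420],None,fx=3.3,fy=3.3)
cv2.imwrite('pics/c25.png',np.hstack([a,b]))"
```

```text
[0.60625555 0.20067566 0.26314828] [-0.15828917  0.23300617 -0.70120628]
```

View pics/c25.png

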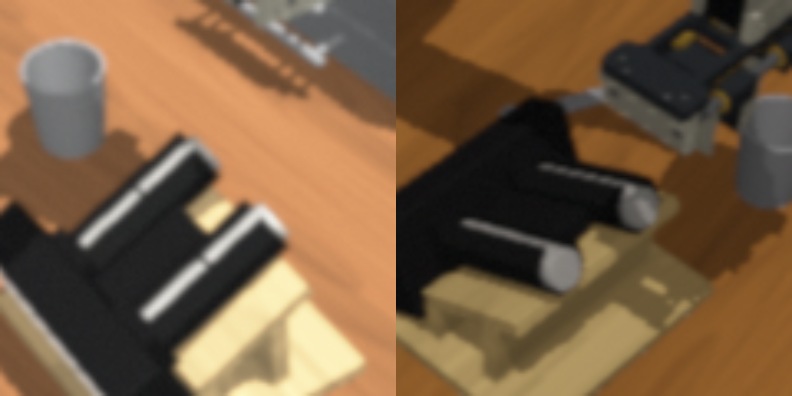

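View pics/s21.png

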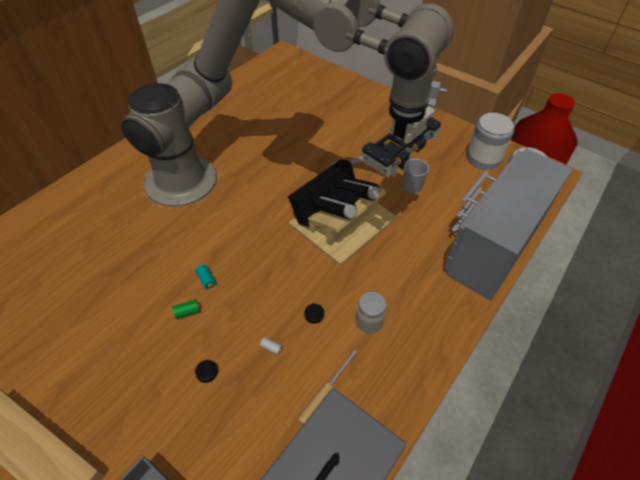

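```bash
python3 - <<'E'
from h import *
s=load('s21')
a=np.array([.9001,-.1058,.4226])
for n,m,c in [('L',np.array([.5504,.2055,.135]),(373,194)),('R',np.array([.5399,.1161,.135]),(349.5,211))]:
    q=[(dep(s,c[0]+i,c[1]+j)-m)@a for i in (-2,0,2) for j in (-2,0,2)]
    print(n,np.median(q).round(4))
from cell import hand_in
print(hand_in())
E
```

```text
L 0.005
R 0.0055
the job is handed in; nothing more can be done
None
```

Both barrels of the lamp now hold two large cells, nub first and pushed home, and the job is handed in at about 38 s of the 72 s.

- **What each barrel lacked:** the right barrel had one cell, in the lower place. The left had one cell, in the upper place with nothing below it.
- **Left barrel:** I first pushed its cell deeper with closed fingers. In that push the fingertip met the barrel rim at about 22 N and was backed off. The second bench cell then briefly caught the lower lip at about 7 N and went in after a 1.5 mm raise.
- **Tilting the cells:** each cell was held near its flat end so that its nub drooped to about 25°. The second one did not droop at first and had to be regripped closer to the flat end.
- **Home checks:** both top cells stopped firmly at about 10–13 N. The pushing tool stopped in nearly the same place at both mouths. Scene-camera depth puts the flat ends 5.0 mm (left) and 5.5 mm (right) outside the mouths, against a nominal 6 mm and a calibration of about 2 mm. Both sight slots show two cells end to end.
- **The rest of the bench:** in the last scene picture the slim cell, caps, green and turquoise cells, jar, tin and screwdriver were where they started. The spanner was partly hidden by the gripper, so I could not fully check it. The gripper was clear of everything.

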